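Read the marks under two cups and stow them mouth down

ROBOT

A 6-joint arm with a two-finger parallel gripper is mounted at the origin on a cart in front of the work surface, level with it; the furniture and walls round the work are solid. World frame = base frame: x ahead of the robot, y to its left, z up, the work surface at z = 0. Lengths are in m, angles in rad, forces in N, time in s.
With the tool pointing down it reaches from about 0.425 to 0.95 m from the base axis. Payload 3.5 kg.
Tool frame: the origin (TCP) lies at the very end of the fingers, on their centre line; the grasp point (between the pads) lies 19 mm behind it; z points along the fingers, y is the line along which they close (so a half turn about z gives the same grasp; the last joint's range is limited). The gripper opens to 85 mm and grips with 20 to 120 N. Pads are 22 mm wide; open, the fingers measure 114 mm over their backs; the gripper's body (76 mm by 85 mm) begins 54 mm behind the grasp point. The pads swing forward as they close: fully open they stand 13 mm farther back than shut.
Start: joints at [1.142, 0.286, 1.577, -0, 1.279, -0.15], TCP at [0.186, 0.649, 0.231] pointing down, gripper open.
Joint ranges: [-2.77, 2.77], [-0.9, 2.22], [0.21, 2.48], [-1.53, 4.67], [0.24, 2.81], [-2.84, 2.84]. Speed limits (rad/s): [2.79, 2.79, 3.14, 3.14, 3.14, 3.14].

INTERFACE

Orientations are given as a 3x3 rotation matrix whose columns are the frame's x, y, z axes.
In Python, from rig import readout, viewer, order gives the robot as it stands. The module is installed in compiled form; this text tells all that it offers.
- The arm moves only by the tool servo_tool, never from a script. Its argument "series" is a list of rows, each a list of 3 entries, a list of its own where there are three numbers: the shift along the tool's x, y, z in m, then the turn, a rotation vector about the tool's x, y, z in degrees, then the finger opening in m, from 0 to 0.0854. A call has 1 to 12 rows; each row is the pose to reach, as a shift and turn from the pose commanded when the call began, along the tool's axes at that moment; what a row does not reach only later rows make up. A row lasts 1/12 s, in which the tool goes at most 41.7 mm and 7.16 degrees, less where a joint would pass 70% of its speed; a pose out of reach is approached as far as the arm can. A call with a gripper value outside its range is refused whole. The fingers move at their own pace and stop on an object; "grip_force" is the grip in N (left out, the last holds). Time passes only in rows, so rows that repeat a pose let the fingers close. It gives the time, the measured TCP pose, the force, the opening and the grip force at its end, in the units of the state.
- readout.read_state(): the state, without advancing time (a new reading comes with each control period).
- viewer.snapshot(name): name is "scene" or "side" or "wrist"; returns a dict with "image" (400x640x3 uint8, blue, green, red), "K" (3x3 intrinsics, pixels), "dist" ([k1, k2, p1, p2, k3] as OpenCV has them; the pictures are not rectified), "rvec" (rotation vector, rad) and "tvec" (3), from world to camera coordinates, as OpenCV has them. Camera axes: x right, y down, z forward; pixel columns grow to the right and rows downward; lengths in m; the calibration is good to about 2 mm. A picture is of the moment at which its call begins. There is no depth.
- order.hand_in(): hands the job in; it is judged then, once.
The state is a dict: "clock": time; "joint_positions": joint angles; "qvel": joint speeds; "joint_torque": joint torques, N m; "position": TCP position; "ee_rot": TCP orientation; "ft_force": force on the tool from outside, world axes, zero at the start; "wrist_torque": the same for the moment, N m; "width": finger opening in m; "finger_force": force on a finger pad.
Only numpy, scipy, OpenCV 4.12 (cv2) and the standard library are available. Lean on these libraries where they do the work, as an engineer would, in place of code of your own. Each camera call takes 0.05 s, during which the arm holds its last target. There are 200 camera calls.

TASK

Each of the two square white cups has a mark under its foot, a ring or a bar. Turn each cup over to read its mark, then leave it standing mouth down in the draining tray whose front tab shows the same mark. Do not drop a cup, do not set one in the wrong tray, and leave everything else on the worktop where it is.

Things in the scene. Friction and masses are not known exactly. Their poses are not given: they have to be found in the camera images.
- cup_ring_center (a point): Centre (half-way up, on the axis) of a loose square white porcelain cup, 50 x 50 mm, 58 mm tall, walls 4 mm, 0.16 kg, starting mouth up. Dark grey mark on its underside: a ring (28 mm across); the cups look alike otherwise. z points from underside to mouth, x and y square to the flat sides. On its side it lies still, centre 25 mm up; mouth down in a tray, centre 29 mm above the tray's floor.
- tray_ring_floor (a point): Centre of the floor (upper face, 5 mm above the worktop) of a fixed light-wood draining tray, 130 x 130 mm outside, 120 x 120 mm inside; rim 9 mm above its floor. A tab on its -x side, towards the robot (50 mm long, 60 mm wide, 8 mm high), shows a ring in dark grey. z points up, x and y along the sides.
- cup_bar_center (a point): Centre (half-way up, on the axis) of a loose square white porcelain cup, 50 x 50 mm, 58 mm tall, walls 4 mm, 0.16 kg, starting mouth up. Dark grey mark on its underside: a straight bar (30 x 8 mm); the cups look alike otherwise. z points from underside to mouth, x and y square to the flat sides. On its side it lies still, centre 25 mm up; mouth down in a tray, centre 29 mm above the tray's floor.
- tray_bar_floor (a point): Centre of the floor (upper face, 5 mm above the worktop) of a fixed light-wood draining tray, 130 x 130 mm outside, 120 x 120 mm inside; rim 9 mm above its floor. A tab on its -x side, towards the robot (50 mm long, 60 mm wide, 8 mm high), shows a straight bar in dark grey. z points up, x and y along the sides.
- garlic: Bystander: garlic bulb, 60 mm. Origin at its underside. To be left where it is.
- shaker: Bystander: salt shaker, 44 mm wide, 90 mm tall. Origin at its underside. To be left where it is.
- spoon: Bystander: steel spoon, 188 mm long, lying. Origin at its underside. To be left where it is.
- peeler: Bystander: black peeler, 170 mm long, lying. Origin at its underside. To be left where it is.
- tin_flat: Bystander: low food tin, 86 mm wide, 40 mm tall. Origin at its underside. To be left where it is.
- onion: Bystander: onion, 63 mm wide, 68 mm tall. Origin at its underside. To be left where it is.
- tin_tall: Bystander: food tin, 75 mm wide, 110 mm tall. Origin at its underside. To be left where it is.
- spice: Bystander: spice jar, 41 mm wide, 105 mm tall. Origin at its underside. To be left where it is.
Mind the look-alikes: they are no part of the job. What is shaped like the part that bears cup_ring_center but green is not meant.

How it is judged:
By the outcome, as a careful person would: the job done as asked, in the order asked, and still so for the second after the job is handed in, with the robot touching nothing.
It also fails if it takes over 72 s, if anything falls off the work surface, if the arm or the gripper's body presses on something with over 40 N, if the wrist force passes 120 N, or if a joint passes its speed limit or range.

## Working session

There is one attempt and no reset: what is moved stays moved. The work goes in short steps, Python scripts to look and compute and a tool call to move; the robot and the scene stay as the last step left them, time stands still between calls to the robot, and variables do not carry over. Pictures are saved under pics/ and viewed, at most 10 in all, crops included, and the job is handed in when it is done.

Besides the shell and the picture viewer there is one more tool, called after "Emit:" by a JSON object that holds its "fn" and its "kwargs", one argument or row to a line. servo_tool: Moves the arm, as the interface text tells. Its arguments: {"type":"object","properties":{"series":{"type":"array"},"grip_force":{"type":"number"}},"required":["series"]}

```bash
mkdir -p pics; cat > h.py <<'E'
import numpy as np, cv2
from rig import readout, viewer, order
def snap(n,f=None):
    s=viewer.snapshot(n)
    if f: cv2.imwrite('pics/'+f,s['image'])
    np.savez(''+n+'.npz',**s)
    return s
def ray(s,uv):
    p=cv2.undistortPoints(np.array([[uv]],float),s['K'],s['dist'])[0,0]
    R=cv2.Rodrigues(s['rvec'])[0]; t=np.array(s['tvec']).ravel()
    return -R.T@t, R.T@np.array([p[0],p[1],1])
def onz(s,uv,z):
    c,d=ray(s,uv); return (c+d*(z-c[2])/d[2]).round(4)
def proj(s,X): return cv2.projectPoints(np.array([X],float),s['rvec'],s['tvec'],s['K'],s['dist'])[0].ravel().round(1)
E
python3 - <<'E'
from h import *
a=snap('scene');b=snap('side')
for s in(a,b): print(ray(s,(320,200)))
cv2.imwrite('pics/a.png',a['image']);cv2.imwrite('pics/b.png',b['image'])
print(readout.read_state())
E
```

```text
(array([-0.13973002, -0.65125143,  1.20542679]), array([ 0.41722944,  0.51179748, -0.75111802]))
(array([-0.01010947, -1.22391994,  0.76784818]), array([ 0.32598446,  0.83872264, -0.43626894]))
{'clock': 0.1, 'joint_positions': array([ 1.14200215e+00,  2.87111950e-01,  1.57800724e+00, -1.14137095e-05,
        1.27859753e+00, -1.50037634e-01]), 'qvel': array([-0.00102556, -0.0009249 , -0.00155996, -0.00259013, -0.00063558,
       -0.00018617]), 'joint_torque': array([-2.80450922e-04, -4.07299232e+01, -2.93700349e+01, -1.92220573e-04,
        3.45133791e-03, -1.06708038e-05]), 'position': array([0.18548669, 0.64840791, 0.23007489]), 'ee_rot': array([[-9.61399106e-01,  2.75156315e-01, -8.73188034e-04],
       [ 2.75157529e-01,  9.61397205e-01, -1.93630533e-03],
       [ 3.06693896e-04, -2.10182648e-03, -9.99997744e-01]]), 'ft_force': array([-0.09647889, -0.42322645,  0.29935525]), 'wrist_torque': array([-0.03526211,  0.02683743, -0.0156971 ]), 'finger_force': 0.0, 'width': 0.0856770858713398}
```

View pics/a.png

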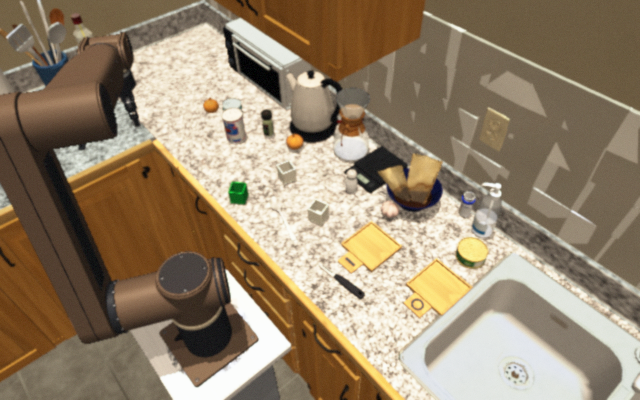

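View pics/b.png

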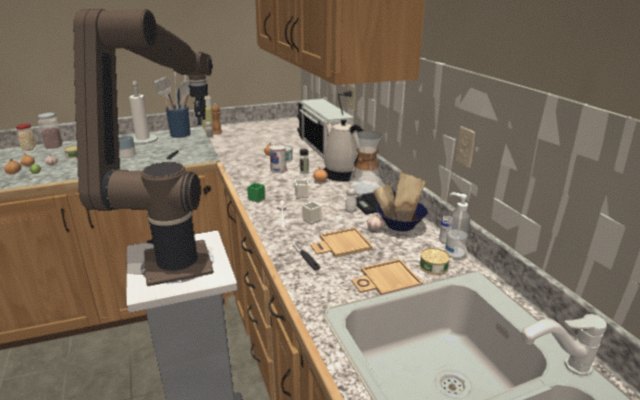

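The scene view shows two white cups at (286,173) and (318,212). The look-alike at (238,191) is green, so it is out. The tray tabs are at (349,262), probably the bar, and (416,304), the ring. Next I take an enlarged crop and measure positions.

```bash
python3 - <<'E'
from h import *
a=dict(np.load('scene.npz'));b=dict(np.load('side.npz'))
c1=cv2.resize(a['image'][150:325,265:490],None,fx=3.4,fy=3.4,interpolation=cv2.INTER_CUBIC)
cv2.imwrite('pics/c.png',c1[:598,:765])
for n,uv,z in [('cupA',(286,173),.04),('cupB',(318,212),.04),('green',(238,191),.03),('trayBar',(371,246),.01),('tabBar',(349,262),.008),('trayRing',(440,287),.01),('tabRing',(416,304),.008),('shaker',(351,182),.04),('peeler',(348,286),.01),('garlic',(390,211),.03),('tin',(472,252),.02),('onion',(295,142),.03),('tall',(233,126),.05),('spice',(267,123),.05),('spoon',(325,270),.005)]: print(n,onz(a,uv,z))
for n,uv,z in [('cupA',(302,190),.04),('cupB',(312,212),.04),('trayBar',(346,242),.01),('trayRing',(391,277),.01),('spoon',(282,205),.005)]: print('side',n,onz(b,uv,z))
hsv=cv2.cvtColor(a['image'],cv2.COLOR_BGR2HSV)
m=cv2.inRange(hsv,(12,90,120),(30,255,255)); m[:220]=0; m[:,:335]=0;m[320:]=0
cs,_=cv2.findContours(m,0,2)
for c in cs:
    if cv2.contourArea(c)>400:
        q=cv2.approxPolyDP(cv2.convexHull(c),4,True)[:,0]; print([ (tuple(map(int,p)),onz(a,p,.014)[:2].tolist()) for p in q])
E
```

```text
cupA [0.5001 0.3105 0.04  ]
cupB [0.4706 0.109  0.04  ]
green [0.3365 0.3577 0.03  ]
trayBar [ 0.5201 -0.0784  0.01  ]
tabBar [ 0.4322 -0.0762  0.008 ]
trayRing [ 0.5664 -0.3049  0.01  ]
tabRing [ 0.4772 -0.2965  0.008 ]
shaker [0.6355 0.1355 0.04  ]
peeler [ 0.3744 -0.1346  0.01  ]
garlic [ 0.6485 -0.0306  0.03  ]
tin [ 0.7216 -0.2917  0.02  ]
onion [0.626  0.4213 0.03  ]
tall [0.4967 0.6227 0.05  ]
spice [0.6005 0.5535 0.05  ]
spoon [ 0.3623 -0.0493  0.005 ]
side cupA [0.5004 0.2821 0.04  ]
side cupB [0.473  0.0954 0.04  ]
side trayBar [ 0.5232 -0.0857  0.01  ]
side trayRing [ 0.565  -0.3072  0.01  ]
side spoon [0.4099 0.2521 0.005 ]
[((471, 286), [0.6312, -0.3596]), ((442, 314), [0.5041, -0.3632]), ((418, 317), [0.4492, -0.3277]), ((403, 302), [0.452, -0.2712]), ((406, 283), [0.5023, -0.2358]), ((435, 259), [0.6256, -0.2357])]
[((463, 238), [0.747, -0.2404]), ((485, 244), [0.778, -0.2968]), ((485, 258), [0.737, -0.3274]), ((475, 262), [0.7041, -0.3174]), ((462, 257), [0.6899, -0.2821]), ((457, 247), [0.7073, -0.2499])]
[((401, 245), [0.588, -0.1365]), ((372, 271), [0.4582, -0.1451]), ((349, 272), [0.4061, -0.1043]), ((338, 261), [0.4075, -0.0554]), ((341, 242), [0.4602, -0.0102]), ((369, 222), [0.5778, -0.0104])]
```

View pics/c.png

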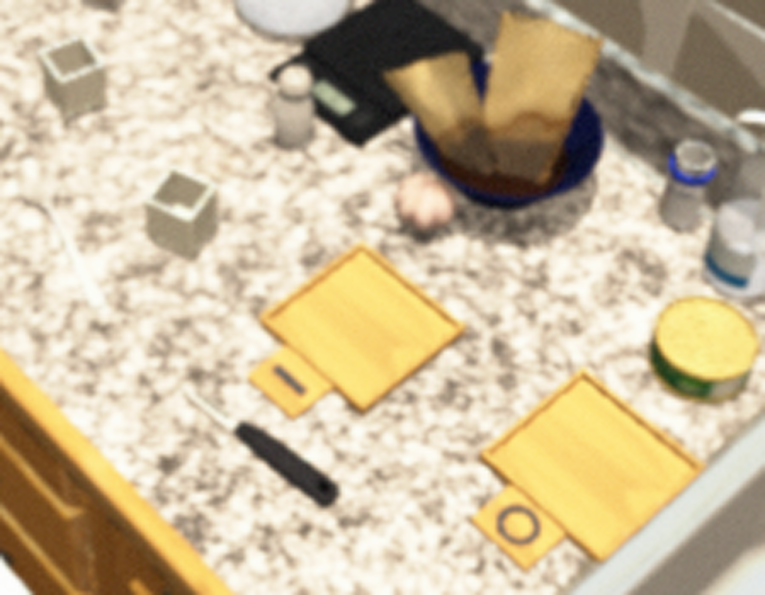

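The crop shows cup A's rim at about (73,65) and cup B's at about (182,203). The bar tab is at (290,380) and the ring tab at (518,525). The spoon lies left of cup B, running from (30,200) to (100,300). I'll enlarge both cups in both views to get the rim corners.

```bash
python3 - <<'E'
from h import *
a=np.load('scene.npz')['image'];b=np.load('side.npz')['image']
r=lambda i,u,v:cv2.resize(i[v:v+37,u:u+48],None,fx=8,fy=8,interpolation=cv2.INTER_CUBIC)
cv2.imwrite('pics/d.png',np.vstack([np.hstack([r(a,262,155),r(a,294,194)]),np.hstack([r(b,278,172),r(b,288,194)])]))
E
```

```text
(no output)
```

View pics/d.png

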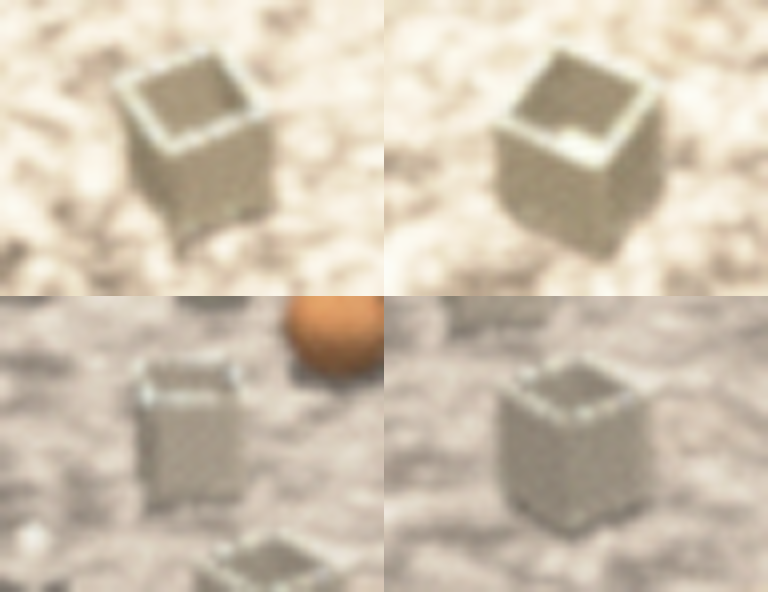

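In the enlarged view (8x), cup A's scene rim corners are (116,85), (212,46), (272,110) and (172,155). Cup B's are (497,118), (562,47), (662,88) and (607,165).

```bash
python3 - <<'E'
from h import *
a=dict(np.load('scene.npz'));b=dict(np.load('side.npz'))
def go(n,s,pts,o,z=.058):
    P=np.array([onz(s,(o[0]+(p[0]-3.5)/8,o[1]+(p[1]-3.5)/8),z)[:2] for p in pts])
    e=np.roll(P,-1,0)-P
    print(n,P.mean(0).round(4),np.linalg.norm(e,axis=1).round(3),np.degrees(np.arctan2(e[:,1],e[:,0])).round(0)%90)
go('A',a,[(116,85),(212,46),(272,110),(172,155)],(262,155))
go('B',a,[(113,118),(178,47),(278,88),(223,165)],(294,194))
go('As',b,[(136,365-296),(237,365-296),(243,399-296),(146,402-296)],(278,172))
go('Bs',b,[(498-384,392-296),(575-384,354-296),(650-384,390-296),(572-384,425-296)],(288,194))
w=snap('wrist');s=readout.read_state()
R=s['ee_rot'];Rc=cv2.Rodrigues(w['rvec'])[0]
print('cam in tool',R.T@((-Rc.T@np.ravel(w['tvec']))-s['position']),'\n',R.T@Rc.T)
E
```

```text
A [0.507  0.3191] [0.046 0.047 0.048 0.049] [80. 84. 82. 81.]
B [0.4761 0.1134] [0.044 0.045 0.044 0.049] [15. 20. 21. 20.]
As [0.5088 0.3133] [0.05  0.042 0.047 0.046] [70. 74. 74. 78.]
Bs [0.4763 0.1116] [0.051 0.049 0.048 0.045] [28. 22. 24. 25.]
cam in tool [ 0.06670406 -0.0003283  -0.14159588] 
 [[-1.30867744e-03 -9.65032564e-01 -2.62126758e-01]
 [ 9.99998539e-01 -9.74763554e-04 -1.40388934e-03]
 [ 1.09928732e-03 -2.62128212e-01  9.65032430e-01]]
```

```bash
cat >> h.py <<'E'
from scipy.spatial.transform import Rotation as Ro
def rot(yaw,tilt,flip=False):
    """closing axis y at yaw deg (horizontal); tilt>0: tool points towards yaw+90; flip: rolled half a turn"""
    y=np.array([np.cos(np.radians(yaw)),np.sin(np.radians(yaw)),0]); d=np.array([-y[1],y[0],0]); t=np.radians(tilt)
    z=d*np.sin(t)-np.array([0,0,np.cos(t)])
    if flip: y=-y
    return np.column_stack([np.cross(y,z),y,z])
def tcp(C,R,back=0): return np.array(C)+R[:,2]*(.013-back)
def plan(targets,start=None):
    if start is None:
        s=readout.read_state(); start=(s['position'],s['ee_rot']); print('t',round(s['clock'],2),'q',s['joint_positions'].round(2),'p',s['position'].round(4),'w',round(s['width'],4),'F',s['ft_force'].round(1))
    p,R=start
    for (q,Q) in targets:
        rv=Ro.from_matrix(R.T@Q).as_rotvec(degrees=True)
        print('shift',(R.T@(q-p)).round(4).tolist(),'turn',rv.round(1).tolist(),'rows',round(max(np.linalg.norm(q-p)/.0417,np.linalg.norm(rv)/7.16),1),'-> TCP',np.round(q,3))
        p,R=q,Q
def wrist(R,j1,p):
    M=(Ro.from_euler('ZY',[j1,p]).inv()*Ro.from_matrix(R)*Ro.from_euler('Z',-np.pi/2)).as_euler('ZYZ')
    return M.round(2)
E
python3 - <<'E'
from h import *
s=readout.read_state();q=s['joint_positions'];print('chk',wrist(s['ee_rot'],q[0],q[1]+q[2]))
for n,R in [('A start',rot(-10,45)),('A end',rot(-10,-45)),('A flip',rot(-10,45,True)),('B start',rot(21,45)),('B end',rot(21,-45)),('Bflip',rot(21,45,True)),('0flip',rot(0,45,True))]:
    print(n,[wrist(R,j1,p).tolist() for j1,p in [(-.3,1.9),(.1,1.9),(.5,1.9),(.1,2.2)]])
A=[.507,.318,.029];R=rot(-10,45)
plan([(tcp(A,R,.11)+[0,0,.07],R),(tcp(A,R,.08),R),(tcp(A,R),R)])
a=dict(np.load('scene.npz'))
for uv in [(270,205),(274,209),(283,220),(288,229),(294,238)]: print(onz(a,uv,.005))
E
```

```text
chk [ 0.    1.28 -0.15]
A start [[0.79, 1.43, -0.32], [0.84, 1.15, -0.05], [0.81, 0.87, 0.25], [0.98, 0.96, -0.32]]
A end [[-0.83, 1.25, 0.15], [-0.75, 1.52, 0.42], [-0.6, 1.76, 0.72], [-0.78, 1.31, 0.63]]
A flip [[0.79, 1.43, 2.82], [0.84, 1.15, 3.09], [0.81, 0.87, -2.89], [0.98, 0.96, 2.82]]
B start [[0.6, 1.76, -0.71], [0.75, 1.52, -0.42], [0.83, 1.25, -0.15], [0.79, 1.3, -0.63]]
B end [[-0.81, 0.87, -0.24], [-0.84, 1.15, 0.06], [-0.79, 1.43, 0.33], [-0.98, 0.97, 0.33]]
Bflip [[0.6, 1.76, 2.43], [0.75, 1.52, 2.72], [0.83, 1.25, 2.99], [0.79, 1.3, 2.51]]
0flip [[0.74, 1.54, 2.7], [0.83, 1.27, 2.97], [0.84, 0.99, -3.03], [0.93, 1.08, 2.72]]
t 0.15 q [ 1.14  0.29  1.58  0.    1.28 -0.15] p [0.1855 0.6485 0.2302] w 0.0853 F [0.6 0.7 1.5]
shift [-0.4072, -0.2973, 0.0631] turn [-33.0, 36.5, 79.3] rows 13.0 -> TCP [0.495 0.25  0.168]
shift [-0.0495, 0.0, 0.0795] turn [0.0, 0.0, 0.0] rows 2.2 -> TCP [0.499 0.271 0.076]
shift [0.0, -0.0, 0.08] turn [0.0, 0.0, 0.0] rows 1.9 -> TCP [0.509 0.327 0.02 ]
[0.3904 0.2581 0.005 ]
[0.39   0.2357 0.005 ]
[0.384 0.18  0.005]
[0.3738 0.1409 0.005 ]
[0.3662 0.1011 0.005 ]
```

Emit:
{"fn": "servo_tool", "kwargs": {
  "series": [
    [[-0.407,-0.297,0.063],[-33,36.5,79.3],0.085],
    [[-0.407,-0.297,0.063],[-33,36.5,79.3],0.085],
    [[-0.407,-0.297,0.063],[-33,36.5,79.3],0.085],
    [[-0.407,-0.297,0.063],[-33,36.5,79.3],0.085],
    [[-0.407,-0.297,0.063],[-33,36.5,79.3],0.085],
    [[-0.407,-0.297,0.063],[-33,36.5,79.3],0.085],
    [[-0.407,-0.297,0.063],[-33,36.5,79.3],0.085],
    [[-0.407,-0.297,0.063],[-33,36.5,79.3],0.085],
    [[-0.407,-0.297,0.063],[-33,36.5,79.3],0.085],
    [[-0.407,-0.297,0.063],[-33,36.5,79.3],0.085],
    [[-0.407,-0.297,0.063],[-33,36.5,79.3],0.085],
    [[-0.407,-0.297,0.063],[-33,36.5,79.3],0.085]
  ],
  "grip_force": 50
}}

```text
clock: 1.15
position: [0.4916, 0.2554, 0.1694]
ee_rot: [[0.023, 0.997, 0.079], [0.741, -0.07, 0.668], [0.671, 0.043, -0.74]]
ft_force: [1.1, 0.5, -0.9]
width: 0.085
finger_force: 0.0
```

Nearly there. I'll take a wrist look and plan the rest.

```bash
python3 - <<'E'
from h import *
w=snap('wrist','e.png')
A=[.507,.318,.029];R=rot(-10,45)
for z in (.058,0.0):
  for dx,dy in [(-1,-1),(1,-1),(1,1),(-1,1)]:
    v=.025*(dx*np.array([np.cos(np.radians(-10)),np.sin(np.radians(-10))])+dy*np.array([np.sin(np.radians(10)),np.cos(np.radians(10))]))
    print(z,proj(w,[A[0]+v[0],A[1]+v[1],z]))
plan([(tcp(A,R,.08),R),(tcp(A,R),R)])
E
```

```text
0.058 [294.7 241.7]
0.058 [356.4 248.7]
0.058 [359.5 193.7]
0.058 [302.6 187.3]
0.0 [296.2 261.3]
0.0 [348.  267.2]
0.0 [351.3 219.3]
0.0 [302.8 213.8]
t 1.2 q [-0.04  0.01  2.14  0.85  1.09 -0.42] p [0.4955 0.2491 0.1668] w 0.0851 F [ 2.3 -3.9 -2.1]
shift [-0.0439, -0.0024, 0.0822] turn [-1.8, 2.8, 5.4] rows 2.2 -> TCP [0.499 0.271 0.076]
shift [0.0, -0.0, 0.08] turn [0.0, 0.0, 0.0] rows 1.9 -> TCP [0.509 0.327 0.02 ]
```

View pics/e.png

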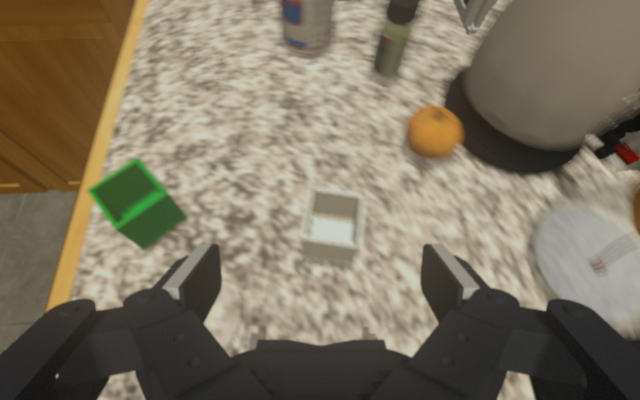

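Wrist view: cup A's rim spans roughly (305,187) to (367,250), about 5 px right of the prediction. That is about 4 mm, which I correct before closing in.

Emit:
{"fn": "servo_tool", "kwargs": {
  "series": [
    [[-0.022,0.001,0.04],[-1.8,2.8,5.4],0.085],
    [[-0.044,0.002,0.082],[-1.8,2.8,5.4],0.085],
    [[-0.044,0.002,0.082],[-1.8,2.8,5.4],0.085],
    [[-0.044,0.002,0.082],[-1.8,2.8,5.4],0.085]
  ]
}}

```text
clock: 1.53
position: [0.4948, 0.2797, 0.0753]
ee_rot: [[0.112, 0.988, 0.102], [0.7, -0.152, 0.698], [0.706, -0.007, -0.708]]
ft_force: [-1.0, -0.2, 0.3]
width: 0.0851
finger_force: 0.0
```

Emit:
{"fn": "servo_tool", "kwargs": {
  "series": [
    [[0,0,0.025],[0,0,0],0.085],
    [[0,0,0.05],[0,0,0],0.085],
    [[0,0,0.07],[0,0,0],0.085],
    [[0,0,0.08],[0,0,0],0.085],
    [[0,0,0.08],[0,0,0],0.085],
    [[0,0,0.08],[0,0,0],0.045],
    [[0,0,0.08],[0,0,0],0.04],
    [[0,0,0.08],[0,0,0],0.04],
    [[0,0,0.08],[0,0,0],0.04],
    [[0,0,0.08],[0,0,0],0.04],
    [[0,0,0.08],[0,0,0],0.04]
  ]
}}

```text
clock: 2.45
position: [0.5085, 0.3349, 0.0246]
ee_rot: [[0.106, 0.988, 0.113], [0.698, -0.155, 0.699], [0.708, 0.004, -0.706]]
ft_force: [-0.4, -3.8, 7.0]
width: 0.0494
finger_force: 51.7
```

```bash
cat >> h.py <<'E'
def lay(C,R,o): return np.array(C)-R@np.array(o)
E
python3 - <<'E'
from h import *
s=readout.read_state();p,R=s['position'],s['ee_rot']
o=R.T@(np.array([p[0]+.001,.317,.029])-p); o[1]=0; print(o)
R2=rot(20,-45); C=[.53,.255]
L=lay(C+[.0265],R2,o); print('pad low z',L[2]-.008)
plan([(p+[0,-.01,.08],R),(L+[0,0,.07],R2),(L,R2)])
E
```

```text
[-0.00923854  0.         -0.01552132]
pad low z 0.000992135591846001
t 2.45 q [ 0.12  0.35  2.11  1.16  0.83 -0.62] p [0.5085 0.3349 0.0246] w 0.0494 F [-0.4 -3.8  7. ]
shift [0.0497, 0.0019, -0.0635] turn [0.0, 0.0, 0.0] rows 1.9 -> TCP [0.508 0.325 0.105]
shift [-0.0673, 0.0341, -0.0311] turn [0.3, -88.0, -32.0] rows 13.1 -> TCP [0.532 0.251 0.079]
shift [0.0495, 0.0, 0.0495] turn [0.0, 0.0, 0.0] rows 1.7 -> TCP [0.532 0.251 0.009]
```

The grip sits 9 mm off the cup's centre line, and laying the cup down would put the pads about 1 mm from the worktop. The cup is still standing, so I'll regrip it centred.

Emit:
{"fn": "servo_tool", "kwargs": {
  "series": [
    [[0,0,0],[0,0,0],0.065],
    [[0,0,0],[0,0,0],0.065],
    [[-0.009,0,-0.004],[0,0,0],0.065],
    [[-0.009,0,-0.004],[0,0,0],0.065],
    [[-0.009,0,-0.004],[0,0,0],0.04],
    [[-0.009,0,-0.004],[0,0,0],0.04],
    [[-0.009,0,-0.004],[0,0,0],0.04],
    [[-0.009,0,-0.004],[0,0,0],0.04]
  ]
}}

```text
clock: 3.12
position: [0.505, 0.326, 0.0186]
ee_rot: [[0.108, 0.988, 0.109], [0.7, -0.153, 0.698], [0.706, 0.001, -0.708]]
ft_force: [0.4, 0.2, -2.0]
width: 0.0495
finger_force: 52.4
```

```bash
python3 - <<'E'
from h import *
s=readout.read_state();p,R=s['position'],s['ee_rot']
o=R.T@(np.array([p[0]+.001,.317,.029])-p); o[1]=0; print(o,s['finger_force'])
R2=rot(20,-45); C=[.53,.255]
L=lay(C+[.0265],R2,o); print('pad low z',L[2]-.008)
plan([(p+[0,-.01,.08],R),(L+[0,0,.07],R2),(L,R2)])
E
```

```text
[ 0.0011661   0.         -0.01354306] 52.371999621391296
pad low z 0.00974816695220216
t 3.12 q [ 0.11  0.35  2.12  1.16  0.84 -0.64] p [0.505  0.326  0.0186] w 0.0495 F [ 0.4  0.2 -2. ]
shift [0.0495, 0.0016, -0.0636] turn [0.0, 0.0, 0.0] rows 1.9 -> TCP [0.505 0.316 0.099]
shift [-0.0541, 0.039, -0.0386] turn [0.1, -87.9, -31.9] rows 13.1 -> TCP [0.534 0.245 0.088]
shift [0.0495, 0.0, 0.0495] turn [0.0, 0.0, 0.0] rows 1.7 -> TCP [0.534 0.245 0.018]
```

Emit:
{"fn": "servo_tool", "kwargs": {
  "series": [
    [[0.025,0.001,-0.032],[0,0,0],0.04],
    [[0.05,0.002,-0.064],[0,0,0],0.04],
    [[-0.005,0.041,-0.102],[0.1,-87.9,-31.9],0.04],
    [[-0.005,0.041,-0.102],[0.1,-87.9,-31.9],0.04],
    [[-0.005,0.041,-0.102],[0.1,-87.9,-31.9],0.04],
    [[-0.005,0.041,-0.102],[0.1,-87.9,-31.9],0.04],
    [[-0.005,0.041,-0.102],[0.1,-87.9,-31.9],0.04],
    [[-0.005,0.041,-0.102],[0.1,-87.9,-31.9],0.04],
    [[-0.005,0.041,-0.102],[0.1,-87.9,-31.9],0.04],
    [[-0.005,0.041,-0.102],[0.1,-87.9,-31.9],0.04],
    [[-0.005,0.041,-0.102],[0.1,-87.9,-31.9],0.04],
    [[-0.005,0.041,-0.102],[0.1,-87.9,-31.9],0.04]
  ]
}}

```text
clock: 4.12
position: [0.534, 0.2456, 0.0882]
ee_rot: [[-0.189, 0.968, 0.166], [0.891, 0.24, -0.386], [-0.413, 0.074, -0.908]]
ft_force: [0.8, -0.5, -2.4]
width: 0.0495
finger_force: 52.9
```

Emit:
{"fn": "servo_tool", "kwargs": {
  "series": [
    [[0,0,0],[0,0,0],0.04]
  ]
}}

```text
clock: 4.2
position: [0.5319, 0.2475, 0.0855]
ee_rot: [[-0.194, 0.967, 0.162], [0.891, 0.243, -0.384], [-0.411, 0.07, -0.909]]
ft_force: [-1.3, 0.0, -2.1]
width: 0.0496
finger_force: 52.9
```

```bash
python3 - <<'E'
from h import *
o=np.array([.0012,0,-.0135]);R2=rot(20,-45)
L=lay([.53,.255,.0265],R2,o)
plan([(L+[0,0,.04],R2),(L,R2)]);print(readout.read_state()['finger_force'])
E
```

```text
t 4.2 q [ 0.44  0.31  1.88 -0.51  1.03  0.49] p [0.5319 0.2475 0.0855] w 0.0496 F [-1.3  0.  -2.1]
shift [0.009, -0.0009, 0.0263] turn [-0.1, -20.5, -7.2] rows 3.0 -> TCP [0.534 0.245 0.058]
shift [0.0283, 0.0, 0.0283] turn [0.0, 0.0, 0.0] rows 1.0 -> TCP [0.534 0.245 0.018]
52.938650250434875
```

Emit:
{"fn": "servo_tool", "kwargs": {
  "series": [
    [[0.009,-0.001,0.026],[-0.1,-20.5,-7.2],0.04],
    [[0.009,-0.001,0.026],[-0.1,-20.5,-7.2],0.04],
    [[0.009,-0.001,0.026],[-0.1,-20.5,-7.2],0.04],
    [[0.009,-0.001,0.026],[-0.1,-20.5,-7.2],0.04]
  ]
}}

```text
clock: 4.53
position: [0.5327, 0.2434, 0.056]
ee_rot: [[-0.244, 0.94, 0.238], [0.665, 0.341, -0.665], [-0.706, -0.004, -0.708]]
ft_force: [-1.2, 0.2, -3.4]
width: 0.0494
finger_force: 53.0
```

Emit:
{"fn": "servo_tool", "kwargs": {
  "series": [
    [[0.01,0,0.01],[0,0,0],0.04],
    [[0.018,0,0.018],[0,0,0],0.04],
    [[0.023,0,0.023],[0,0,0],0.04],
    [[0.023,0,0.023],[0,0,0],0.04]
  ]
}}

```text
clock: 4.87
position: [0.5348, 0.2415, 0.0257]
ee_rot: [[-0.238, 0.942, 0.238], [0.668, 0.337, -0.664], [-0.705, 0.001, -0.709]]
ft_force: [-0.6, -0.5, -2.6]
width: 0.0493
finger_force: 53.0
```

```bash
python3 - <<'E'
from h import *
o=np.array([.0012,0,-.0135]);R2=rot(20,-45)
L=lay([.53,.255,.0255],R2,o)
plan([(L,R2)])
E
```

```text
t 4.87 q [ 0.55  0.54  1.82 -0.85  1.16  0.71] p [0.5348 0.2415 0.0257] w 0.0493 F [-0.6 -0.5 -2.6]
shift [0.009, 0.0, 0.0035] turn [-0.2, -0.1, -0.3] rows 0.2 -> TCP [0.534 0.245 0.017]
```

Emit:
{"fn": "servo_tool", "kwargs": {
  "series": [
    [[0.003,0,0.003],[0,0,0],0.04],
    [[0.005,0,0.005],[0,0,0],0.04],
    [[0.006,0,0.006],[0,0,0],0.04],
    [[0.006,0,0.006],[0,0,0],0.04]
  ]
}}

```text
clock: 5.2
position: [0.5365, 0.2424, 0.0241]
ee_rot: [[-0.233, 0.942, 0.241], [0.663, 0.336, -0.669], [-0.711, 0.004, -0.703]]
ft_force: [-7.0, -0.5, 13.4]
width: 0.0491
finger_force: 54.4
```

Contact came at about 16 N, with the TCP 7 mm higher than expected. I'll look.

```bash
python3 - <<'E'
from h import *
a=snap('scene');b=snap('side')
f=lambda i,u,v:cv2.resize(i[v:v+75,u:u+95],None,fx=4.2,fy=6 and 4.2,interpolation=cv2.INTER_CUBIC)
pa=proj(a,[.53,.25,.03]);pb=proj(b,[.53,.25,.03]);print(pa,pb)
cv2.imwrite('pics/f.png',np.hstack([f(a['image'],int(pa[0])-47,int(pa[1])-37),f(b['image'],int(pb[0])-47,int(pb[1])-37)]))
E
```

```text
[304.4 180.6] [312.1 194.5]
```

View pics/f.png

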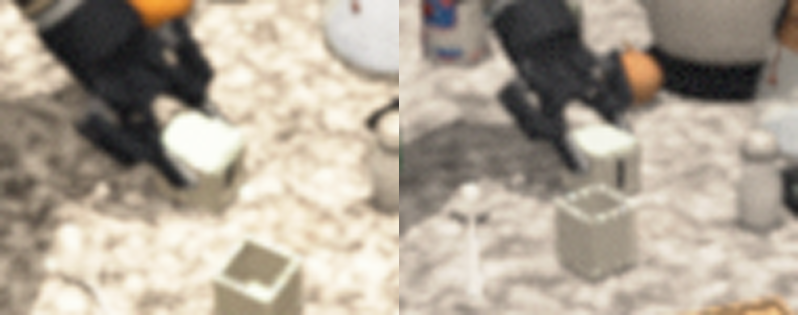

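Both views show the cup lying level with its foot towards the cameras. A dark upright stroke shows on the foot at about (622,172) in the side half, so the mark looks like a bar. I'll release and back off.

Emit:
{"fn": "servo_tool", "kwargs": {
  "series": [
    [[-0.001,0,-0.001],[0,0,0],0.05],
    [[-0.001,0,-0.001],[0,0,0],0.085],
    [[-0.001,0,-0.001],[0,0,0],0.085],
    [[-0.001,0,-0.001],[0,0,0],0.085],
    [[-0.001,0,-0.001],[0,0,0],0.085],
    [[0,0,-0.03],[0,0,0],0.085],
    [[0,0,-0.07],[0,0,0],0.085],
    [[0,0,-0.11],[0,0,0],0.085],
    [[0.01,0,-0.13],[0,0,0],0.085]
  ]
}}

```text
clock: 6.05
position: [0.5035, 0.339, 0.1092]
ee_rot: [[-0.233, 0.94, 0.247], [0.67, 0.34, -0.66], [-0.705, 0.012, -0.709]]
ft_force: [0.9, -0.2, 1.4]
width: 0.0847
finger_force: 0.0
```

```bash
python3 - <<'E'
from h import *
p0=np.array([.5365,.2424,.0241]);R0=rot(20,-45);C=p0+R0@np.array([.006,0,-.0085]);C[2]=.025;print(C)
a=snap('scene');b=snap('side')
ps=[]
for s in(a,b):
    u,v=map(int,proj(s,C)); ps.append(cv2.resize(s['image'][v-25:v+25,u-25:u+25],None,fx=8,fy=8,interpolation=cv2.INTER_CUBIC)); print(u-25,v-25)
cv2.imwrite('pics/g.png',np.hstack(ps))
R3=rot(20,45)
plan([(tcp(C,R3,.1)+[0,0,.05],R3),(tcp(C,R3,.07),R3),(tcp(C,R3),R3)])
E
```

```text
[0.53299325 0.25203471 0.025     ]
279 155
287 170
t 6.15 q [ 0.7   0.49  1.7  -0.75  1.35  0.68] p [0.5027 0.3399 0.1072] w 0.0847 F [-0.2 -0.7  0.1]
shift [-0.1303, -0.0013, 0.088] turn [0.7, 89.8, 0.0] rows 12.5 -> TCP [0.554 0.194 0.137]
shift [-0.0354, 0.0, 0.0654] turn [0.0, 0.0, 0.0] rows 1.8 -> TCP [0.547 0.214 0.065]
shift [0.0, -0.0, 0.07] turn [0.0, 0.0, 0.0] rows 1.7 -> TCP [0.53  0.261 0.016]
```

View pics/g.png

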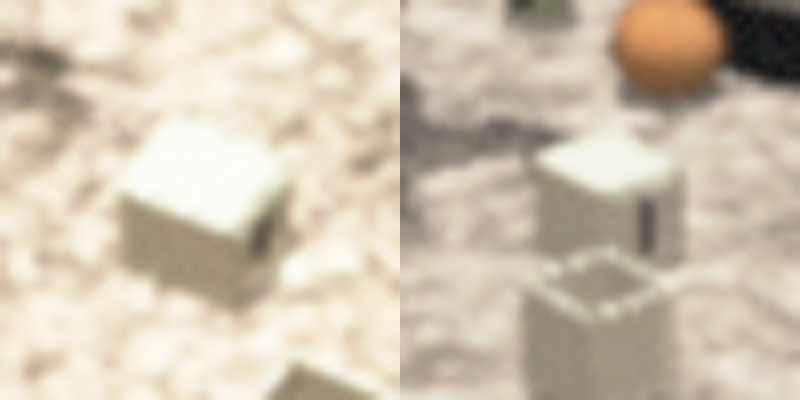

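The foot shows a single solid stroke, in the side half at about (648,225) and in the scene half at about (262,235). Cup A is therefore the bar cup. I check its lying centre from the top-face corners and swing round.

Emit:
{"fn": "servo_tool", "kwargs": {
  "series": [
    [[-0.02,0,0.0],[0.7,7,0],0.085],
    [[-0.13,-0.001,0.088],[0.7,89.8,0],0.085],
    [[-0.13,-0.001,0.088],[0.7,89.8,0],0.085],
    [[-0.13,-0.001,0.088],[0.7,89.8,0],0.085],
    [[-0.13,-0.001,0.088],[0.7,89.8,0],0.085],
    [[-0.13,-0.001,0.088],[0.7,89.8,0],0.085],
    [[-0.13,-0.001,0.088],[0.7,89.8,0],0.085],
    [[-0.13,-0.001,0.088],[0.7,89.8,0],0.085],
    [[-0.13,-0.001,0.088],[0.7,89.8,0],0.085],
    [[-0.13,-0.001,0.088],[0.7,89.8,0],0.085],
    [[-0.13,-0.001,0.088],[0.7,89.8,0],0.085],
    [[-0.13,-0.001,0.088],[0.7,89.8,0],0.085]
  ]
}}

```text
clock: 7.15
position: [0.5532, 0.1892, 0.1335]
ee_rot: [[-0.249, 0.942, -0.226], [0.71, 0.336, 0.618], [0.658, -0.006, -0.753]]
ft_force: [0.4, 0.9, -0.1]
width: 0.0852
finger_force: 0.0
```

Emit:
{"fn": "servo_tool", "kwargs": {
  "series": [
    [[0,0,0],[0,5,0],0.085],
    [[0,0,0],[0,5,0],0.085],
    [[0,0,0],[0,5,0],0.085]
  ]
}}

```text
clock: 7.4
position: [0.5524, 0.1893, 0.1316]
ee_rot: [[-0.227, 0.942, -0.248], [0.659, 0.336, 0.673], [0.717, -0.011, -0.697]]
ft_force: [0.2, 0.2, 0.2]
width: 0.085
finger_force: 0.0
```

```bash
python3 - <<'E'
from h import *
a=dict(np.load('scene.npz'))
P=np.array([onz(a,(279+(x-3.5)/8,155+(y-3.5)/8),.05)[:2] for x,y in [(120,190),(245,232),(288,172),(170,125)]]);e=np.roll(P,-1,0)-P
print(P.mean(0),np.linalg.norm(e,axis=1),np.degrees(np.arctan2(e[:,1],e[:,0])))
w=snap('wrist')
g=cv2.cvtColor(w['image'],cv2.COLOR_BGR2GRAY)
C=np.array([.533,.252,.025]);u,v=map(int,proj(w,C)); print(u,v)
cv2.imwrite('pics/h.png',w['image'][max(v-120,0):v+120,u-160:u+160])
R3=rot(20,45)
plan([(tcp(C,R3,.07),R3),(tcp(C,R3),R3)])
E
```

```text
[0.528675 0.2476  ] [0.05756049 0.0379771  0.0571309  0.04222712] [ -65.79494788   22.44578473  109.95740182 -158.17339448]
326 221
t 7.45 q [-0.13  0.35  1.84  0.7   1.43 -0.74] p [0.5527 0.1901 0.1328] w 0.0852 F [-0.7 -0.6 -0.5]
shift [-0.0311, 0.0031, 0.0647] turn [-0.2, -0.8, -0.6] rows 1.7 -> TCP [0.547 0.214 0.065]
shift [0.0, -0.0, 0.07] turn [0.0, 0.0, 0.0] rows 1.7 -> TCP [0.53  0.261 0.016]
```

View pics/h.png

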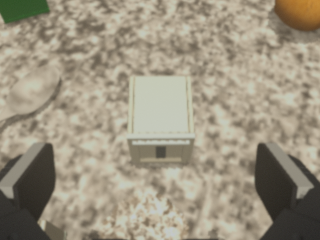

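The wrist crop shows the lying cup centred at about (161,118), which is within 2 px of the prediction. The solid bar mark is on its near face at (161,152).

Emit:
{"fn": "servo_tool", "kwargs": {
  "series": [
    [[-0.016,0.002,0.032],[-0.2,-0.8,-0.6],0.085],
    [[-0.031,0.003,0.065],[-0.2,-0.8,-0.6],0.085],
    [[-0.031,0.003,0.065],[-0.2,-0.8,-0.6],0.085],
    [[-0.031,0.003,0.065],[-0.2,-0.8,-0.6],0.085],
    [[-0.031,0.003,0.065],[-0.2,-0.8,-0.6],0.085]
  ]
}}

```text
clock: 7.87
position: [0.5478, 0.2154, 0.068]
ee_rot: [[-0.247, 0.939, -0.24], [0.663, 0.344, 0.665], [0.707, 0.005, -0.707]]
ft_force: [0.2, 0.5, 0.8]
width: 0.0854
finger_force: 0.0
```

```bash
python3 - <<'E'
from h import *
C=np.array([.533,.252,.025])
R3=rot(20,45)
plan([(tcp(C,R3),R3)])
E
```

```text
t 7.87 q [-0.08  0.44  1.86  0.73  1.32 -0.8 ] p [0.5478 0.2154 0.068 ] w 0.0854 F [0.2 0.5 0.8]
shift [-0.0025, -0.0016, 0.0713] turn [0.1, 0.0, 0.3] rows 1.7 -> TCP [0.53  0.261 0.016]
```

Emit:
{"fn": "servo_tool", "kwargs": {
  "series": [
    [[-0.002,-0.001,0.025],[0,0,0],0.085],
    [[-0.002,-0.001,0.05],[0,0,0],0.085],
    [[-0.002,-0.001,0.065],[0,0,0],0.085],
    [[-0.002,-0.001,0.07],[0,0,0],0.085],
    [[-0.002,-0.001,0.07],[0,0,0],0.06],
    [[-0.002,-0.001,0.07],[0,0,0],0.04],
    [[-0.002,-0.001,0.07],[0,0,0],0.04],
    [[-0.002,-0.001,0.07],[0,0,0],0.04],
    [[-0.002,-0.001,0.07],[0,0,0],0.04],
    [[-0.002,-0.001,0.07],[0,0,0],0.04]
  ]
}}

```text
clock: 8.7
position: [0.5314, 0.2593, 0.0169]
ee_rot: [[-0.246, 0.94, -0.238], [0.663, 0.342, 0.666], [0.707, 0.006, -0.707]]
ft_force: [1.7, -3.7, 6.9]
width: 0.0495
finger_force: 52.5
```

```bash
python3 - <<'E'
from h import *
s=readout.read_state();p,R=s['position'],s['ee_rot']
o=R.T@(np.array([.533,.252,.025])-p);o[1]=0;print('o',o,s['finger_force'])
T=np.array([.522,-.077,.005+.029+.0015]);R4=rot(20,45,True)
L=lay(T,R4,o);print('pad low',L[2]-.008,'q?',[wrist(R4,j,2.25) for j in(-.3,-.5,-.7)])
h=(p+R@[0.05,0,-.11],R)
Rm=rot(20,45)@Ro.from_euler('z',80,degrees=True).as_matrix()
plan([h,(lay(T+[0.005,.17,.12],Rm,o),Rm),(lay(T+[0,0,.08],R4,o),R4),(lay(T+[0,0,.03],R4,o),R4),(L,R4)])
E
```

```text
o [ 0.00048309  0.         -0.01098067] 52.48080588877201
pad low 0.020077089213223827 q? [array([0.6 , 1.46, 2.24]), array([0.49, 1.54, 2.11]), array([0.36, 1.6 , 1.97])]
t 8.7 q [-0.01  0.51  1.89  0.79  1.21 -0.83] p [0.5314 0.2593 0.0169] w 0.0495 F [ 1.7 -3.7  6.9]
shift [0.05, -0.0, -0.11] turn [0.0, 0.0, 0.0] rows 2.9 -> TCP [0.545 0.219 0.13 ]
shift [-0.0612, -0.0608, -0.0867] turn [0.2, -0.2, 80.2] rows 11.2 -> TCP [0.524 0.1   0.148]
shift [-0.0856, 0.1265, -0.0835] turn [-0.0, -0.0, 100.0] rows 14.0 -> TCP [ 0.519 -0.069  0.108]
shift [0.0354, 0.0, 0.0354] turn [0.0, 0.0, 0.0] rows 1.2 -> TCP [ 0.519 -0.069  0.058]
shift [0.0212, 0.0, 0.0212] turn [0.0, 0.0, 0.0] rows 0.7 -> TCP [ 0.519 -0.069  0.028]
```

Emit:
{"fn": "servo_tool", "kwargs": {
  "series": [
    [[0.02,0,-0.02],[0,0,0],0.04],
    [[0.04,0,-0.05],[0,0,0],0.04],
    [[0.05,0,-0.09],[0,0,0],0.04],
    [[0.05,0,-0.11],[0,0,7],0.04],
    [[-0.011,-0.061,-0.197],[0,0,62],0.04],
    [[-0.011,-0.061,-0.197],[0,0,62],0.04],
    [[-0.011,-0.061,-0.197],[0,0,62],0.04],
    [[-0.011,-0.061,-0.197],[0,0,62],0.04],
    [[-0.011,-0.061,-0.197],[0,0,62],0.04],
    [[-0.011,-0.061,-0.197],[0,0,62],0.04],
    [[-0.011,-0.061,-0.197],[0,0,62],0.04],
    [[-0.011,-0.061,-0.197],[0,0,62],0.04]
  ]
}}

```text
clock: 9.7
position: [0.522, 0.1001, 0.1455]
ee_rot: [[0.719, 0.652, -0.241], [0.612, -0.429, 0.665], [0.33, -0.625, -0.707]]
ft_force: [0.4, 0.4, -2.3]
width: 0.0497
finger_force: 52.5
```

```bash
cat > n.py <<'E'
from h import *
o=np.array([.0005,0,-.011]);R4=rot(20,45,True);T=np.array([.522,-.077,.0355])
plan([(lay(T+[0,0,.08],R4,o),R4),(lay(T+[0,0,.01],R4,o),R4),(lay(T,R4,o),R4)])
print(readout.read_state()['finger_force'])
E
python3 n.py
```

```text
t 9.7 q [-0.29  0.27  1.91  0.61  1.51  0.24] p [0.522  0.1001 0.1455] w 0.0497 F [ 0.4  0.4 -2.3]
shift [-0.118, 0.0942, -0.0856] turn [-0.0, -0.1, 117.8] rows 16.4 -> TCP [ 0.519 -0.069  0.108]
shift [0.0495, 0.0, 0.0495] turn [0.0, 0.0, 0.0] rows 1.7 -> TCP [ 0.519 -0.069  0.038]
shift [0.0071, 0.0, 0.0071] turn [0.0, 0.0, 0.0] rows 0.2 -> TCP [ 0.519 -0.069  0.028]
52.4639555811882
```

Emit:
{"fn": "servo_tool", "kwargs": {
  "series": [
    [[-0.118,0.094,-0.086],[0,0,117.8],0.04],
    [[-0.118,0.094,-0.086],[0,0,117.8],0.04],
    [[-0.118,0.094,-0.086],[0,0,117.8],0.04],
    [[-0.118,0.094,-0.086],[0,0,117.8],0.04],
    [[-0.118,0.094,-0.086],[0,0,117.8],0.04],
    [[-0.118,0.094,-0.086],[0,0,117.8],0.04],
    [[-0.118,0.094,-0.086],[0,0,117.8],0.04],
    [[-0.118,0.094,-0.086],[0,0,117.8],0.04],
    [[-0.118,0.094,-0.086],[0,0,117.8],0.04],
    [[-0.118,0.094,-0.086],[0,0,117.8],0.04],
    [[-0.118,0.094,-0.086],[0,0,117.8],0.04],
    [[-0.118,0.094,-0.086],[0,0,117.8],0.04]
  ]
}}

```text
clock: 10.7
position: [0.5201, -0.0691, 0.1081]
ee_rot: [[0.701, -0.671, -0.241], [-0.384, -0.64, 0.665], [-0.601, -0.374, -0.707]]
ft_force: [-0.6, 0.1, -2.3]
width: 0.0496
finger_force: 52.9
```

Emit:
{"fn": "servo_tool", "kwargs": {
  "series": [
    [[0,0,0],[0,0,31.9],0.04],
    [[0,0,0],[0,0,31.9],0.04],
    [[0,0,0],[0,0,31.9],0.04],
    [[0,0,0],[0,0,31.9],0.04],
    [[0,0,0],[0,0,31.9],0.04],
    [[0,0,0],[0,0,31.9],0.04],
    [[0,0,0],[0,0,31.9],0.04]
  ]
}}

```text
clock: 11.28
position: [0.5203, -0.069, 0.1085]
ee_rot: [[0.248, -0.938, -0.241], [-0.662, -0.346, 0.665], [-0.708, -0.006, -0.707]]
ft_force: [0.0, -0.2, -2.5]
width: 0.0496
finger_force: 52.9
```

```bash
python3 n.py
```

```text
t 11.28 q [-0.55  0.41  1.82  0.46  1.58  2.09] p [ 0.5203 -0.069   0.1085] w 0.0496 F [ 0.  -0.2 -2.5]
shift [0.0003, 0.0011, 0.0003] turn [-0.1, 0.0, 0.4] rows 0.1 -> TCP [ 0.519 -0.069  0.108]
shift [0.0495, 0.0, 0.0495] turn [0.0, 0.0, 0.0] rows 1.7 -> TCP [ 0.519 -0.069  0.038]
shift [0.0071, 0.0, 0.0071] turn [0.0, 0.0, 0.0] rows 0.2 -> TCP [ 0.519 -0.069  0.028]
52.90360137820244
```

Emit:
{"fn": "servo_tool", "kwargs": {
  "series": [
    [[0.012,0.001,0.012],[0,0,0],0.04],
    [[0.025,0.001,0.025],[0,0,0],0.04],
    [[0.038,0.001,0.038],[0,0,0],0.04],
    [[0.046,0.001,0.046],[0,0,0],0.04],
    [[0.05,0.001,0.05],[0,0,0],0.04],
    [[0.05,0.001,0.05],[0,0,0],0.04]
  ]
}}

```text
clock: 11.78
position: [0.5192, -0.0687, 0.0371]
ee_rot: [[0.246, -0.939, -0.242], [-0.661, -0.345, 0.666], [-0.709, -0.004, -0.705]]
ft_force: [-0.6, 0.9, -2.5]
width: 0.0493
finger_force: 53.0
```

Emit:
{"fn": "servo_tool", "kwargs": {
  "series": [
    [[0.002,0,0.002],[0,0,0],0.04],
    [[0.004,0,0.004],[0,0,0],0.04],
    [[0.005,0,0.005],[0,0,0],0.04],
    [[0.005,0,0.005],[0,0,0],0.04]
  ]
}}

```text
clock: 12.12
position: [0.5203, -0.0693, 0.0317]
ee_rot: [[0.248, -0.939, -0.24], [-0.662, -0.345, 0.665], [-0.707, -0.006, -0.707]]
ft_force: [0.3, -0.3, -1.1]
width: 0.0493
finger_force: 53.0
```

Emit:
{"fn": "servo_tool", "kwargs": {
  "series": [
    [[0.001,0,0.001],[0,0,0],0.04],
    [[0.001,0,0.001],[0,0,0],0.04]
  ]
}}

```text
clock: 12.28
position: [0.5202, -0.0692, 0.0301]
ee_rot: [[0.247, -0.939, -0.24], [-0.662, -0.345, 0.665], [-0.707, -0.005, -0.707]]
ft_force: [0.2, 0.0, -1.9]
width: 0.0497
finger_force: 53.0
```

Emit:
{"fn": "servo_tool", "kwargs": {
  "series": [
    [[0.001,0,0.001],[0,0,0],0.04],
    [[0.001,0,0.001],[0,0,0],0.04]
  ]
}}

```text
clock: 12.45
position: [0.52, -0.0691, 0.0285]
ee_rot: [[0.247, -0.939, -0.241], [-0.662, -0.345, 0.665], [-0.708, -0.005, -0.707]]
ft_force: [-0.4, -0.1, -2.1]
width: 0.0495
finger_force: 53.0
```

Emit:
{"fn": "servo_tool", "kwargs": {
  "series": [
    [[0.001,0,0.001],[0,0,0],0.04],
    [[0.001,0,0.001],[0,0,0],0.04]
  ]
}}

```text
clock: 12.62
position: [0.5202, -0.0692, 0.0275]
ee_rot: [[0.247, -0.939, -0.241], [-0.662, -0.345, 0.666], [-0.708, -0.005, -0.706]]
ft_force: [-0.4, 0.6, 0.1]
width: 0.0495
finger_force: 53.1
```

Emit:
{"fn": "servo_tool", "kwargs": {
  "series": [
    [[0.001,0,0.001],[0,0,0],0.04],
    [[0.001,0,0.001],[0,0,0],0.04]
  ]
}}

```text
clock: 12.78
position: [0.5203, -0.0692, 0.0275]
ee_rot: [[0.247, -0.938, -0.242], [-0.66, -0.345, 0.667], [-0.709, -0.005, -0.705]]
ft_force: [-2.0, -0.6, 6.6]
width: 0.0495
finger_force: 53.6
```

Emit:
{"fn": "servo_tool", "kwargs": {
  "series": [
    [[0,0,0],[0,0,0],0.05],
    [[0,0,0],[0,0,0],0.085],
    [[0,0,0],[0,0,0],0.085],
    [[0,0,0],[0,0,0],0.085],
    [[0,0,0],[0,0,0],0.085],
    [[0,0,-0.03],[0,0,0],0.085],
    [[0,0,-0.07],[0,0,0],0.085],
    [[-0.02,0,-0.11],[0,0,0],0.085],
    [[-0.06,0,-0.14],[0,0,-7],0.085],
    [[-0.08,0,-0.14],[0,0,-14],0.085],
    [[-0.08,0,-0.14],[0,0,-21],0.085],
    [[-0.08,0,-0.14],[0,0,-28],0.085]
  ]
}}

```text
clock: 13.78
position: [0.5349, -0.1096, 0.1838]
ee_rot: [[0.666, -0.707, -0.238], [-0.42, -0.619, 0.663], [-0.616, -0.342, -0.71]]
ft_force: [-1.1, -0.4, -0.9]
width: 0.085
finger_force: 0.0
```

```bash
python3 - <<'E'
from h import *
b=snap('side');a=snap('scene')
ps=[]
for s in(a,b):
    u,v=map(int,proj(s,[.5,0.,.03])); ps.append(cv2.resize(s['image'][v-45:v+45,u-45:u+45],None,fx=4.4,fy=4.4,interpolation=cv2.INTER_CUBIC)); print(u-45,v-45)
cv2.imwrite('pics/i.png',np.hstack(ps))
B=np.array([.476,.112,.029]);R=rot(21,45)
plan([(tcp(B,R,.10)+[0,0,.06],R),(tcp(B,R,.07),R),(tcp(B,R),R)])
E
```

```text
303 184
284 180
t 13.88 q [-0.59  0.36  1.72  0.44  1.72  1.63] p [ 0.534  -0.1093  0.1817] w 0.0849 F [-0.2 -0.5 -0.1]
shift [-0.0737, -0.0647, 0.1396] turn [0.3, -1.1, -152.4] rows 21.3 -> TCP [0.498 0.055 0.151]
shift [-0.0424, -0.0, 0.0724] turn [0.0, 0.0, 0.0] rows 2.0 -> TCP [0.49  0.074 0.069]
shift [-0.0, 0.0, 0.07] turn [0.0, 0.0, 0.0] rows 1.7 -> TCP [0.473 0.121 0.02 ]
```

View pics/i.png

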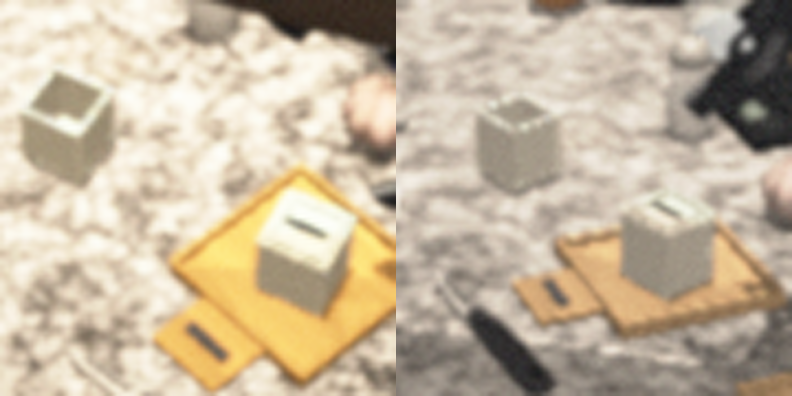

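Both views show cup A standing mouth down in the bar tray, with the bar on its upturned foot at (305,228) and (665,207). Next is cup B.

Emit:
{"fn": "servo_tool", "kwargs": {
  "series": [
    [[-0.07,-0.065,0.13],[0,0,-152.4],0.085],
    [[-0.07,-0.065,0.13],[0,0,-152.4],0.085],
    [[-0.07,-0.065,0.13],[0,0,-152.4],0.085],
    [[-0.07,-0.065,0.13],[0,0,-152.4],0.085],
    [[-0.07,-0.065,0.13],[0,0,-152.4],0.085],
    [[-0.07,-0.065,0.13],[0,0,-152.4],0.085],
    [[-0.07,-0.065,0.13],[0,0,-152.4],0.085],
    [[-0.07,-0.065,0.13],[0,0,-152.4],0.085],
    [[-0.07,-0.065,0.13],[0,0,-152.4],0.085],
    [[-0.07,-0.065,0.13],[0,0,-152.4],0.085],
    [[-0.07,-0.065,0.13],[0,0,-152.4],0.085],
    [[-0.07,-0.065,0.13],[0,0,-152.4],0.085]
  ]
}}

```text
clock: 14.88
position: [0.5026, 0.0468, 0.1542]
ee_rot: [[0.757, 0.608, -0.242], [0.585, -0.463, 0.666], [0.293, -0.645, -0.706]]
ft_force: [-0.6, 0.3, -0.4]
width: 0.0852
finger_force: 0.0
```

Emit:
{"fn": "servo_tool", "kwargs": {
  "series": [
    [[0,0,0],[0,0,-66.5],0.085],
    [[0,0,0],[0,0,-66.5],0.085],
    [[0,0,0],[0,0,-66.5],0.085],
    [[0,0,0],[0,0,-66.5],0.085],
    [[0,0,0],[0,0,-66.5],0.085],
    [[0,0,0],[0,0,-66.5],0.085],
    [[0,0,0],[0,0,-66.5],0.085],
    [[0,0,0],[0,0,-66.5],0.085],
    [[0,0,0],[0,0,-66.5],0.085],
    [[0,0,0],[0,0,-66.5],0.085],
    [[0,0,0],[0,0,-66.5],0.085],
    [[0,0,0],[0,0,-66.5],0.085]
  ]
}}

```text
clock: 15.88
position: [0.5027, 0.0468, 0.1544]
ee_rot: [[-0.25, 0.938, -0.241], [0.66, 0.348, 0.666], [0.708, 0.007, -0.706]]
ft_force: [0.0, 0.5, 0.2]
width: 0.0851
finger_force: 0.0
```

```bash
python3 - <<'E'
from h import *
w=snap('wrist')
B=np.array([.479,.116,.029]);R=rot(21,45)
c,s_=np.cos(np.radians(21)),np.sin(np.radians(21))
im=w['image'];u,v=map(int,proj(w,B))
print([proj(w,[B[0]+.025*(i*c-j*s_),B[1]+.025*(i*s_+j*c),.058]).tolist() for i,j in[(-1,-1),(1,-1),(1,1),(-1,1)]],'crop',u-100,v-75)
cv2.imwrite('pics/j.png',cv2.resize(im[v-75:v+75,u-100:u+100],None,fx=4,fy=4))
plan([(tcp(B,R,.07),R),(tcp(B,R),R)])
E
```

```text
[[290.9, 234.8], [355.2, 234.3], [351.5, 179.8], [292.7, 180.2]] crop 222 146
t 15.93 q [-0.38  0.24  1.93  0.55  1.56 -0.92] p [0.5028 0.0468 0.1545] w 0.0848 F [-0.2 -0.7 -0.4]
shift [-0.0371, 0.0016, 0.0834] turn [0.8, -0.1, -0.1] rows 2.2 -> TCP [0.493 0.078 0.069]
shift [-0.0, 0.0, 0.07] turn [0.0, 0.0, 0.0] rows 1.7 -> TCP [0.476 0.125 0.02 ]
```

View pics/j.png

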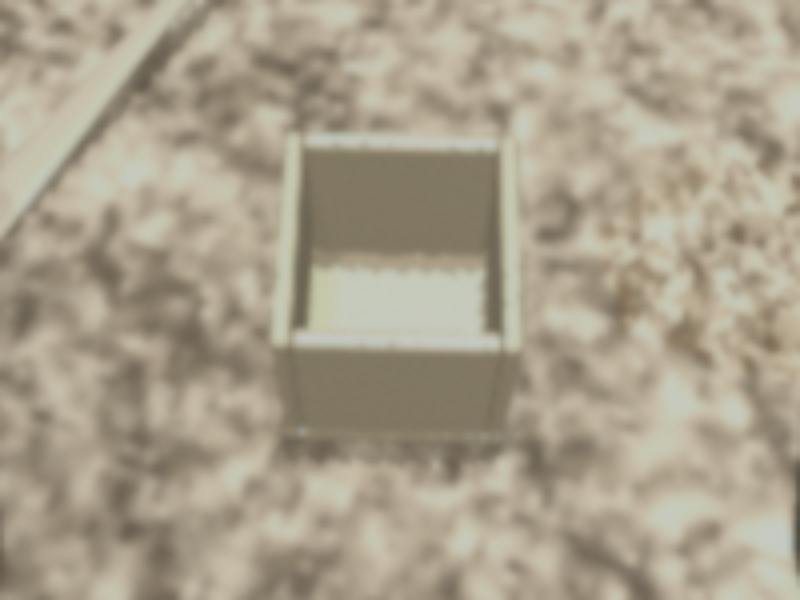

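The crop shows cup B's rim corners at (273,347), (520,350), (517,135) and (287,135). These are within 2 px of the prediction, so the estimate holds. The spoon, upper left, is clear.

Emit:
{"fn": "servo_tool", "kwargs": {
  "series": [
    [[-0.018,0.001,0.04],[0.8,0,0],0.085],
    [[-0.037,0.001,0.083],[0.8,0,0],0.085],
    [[-0.037,0.001,0.083],[0.8,0,0],0.085],
    [[-0.037,0.001,0.083],[0.8,0,0],0.085],
    [[-0.037,0.001,0.083],[0.8,0,0],0.085]
  ]
}}

```text
clock: 16.35
position: [0.4937, 0.0778, 0.0708]
ee_rot: [[-0.253, 0.933, -0.254], [0.659, 0.359, 0.661], [0.708, 0.0, -0.706]]
ft_force: [0.5, 0.4, -0.2]
width: 0.085
finger_force: 0.0
```

```bash
python3 - <<'E'
from h import *
B=np.array([.479,.116,.029]);R=rot(21,45)
plan([(tcp(B,R),R)])
E
```

```text
t 16.35 q [-0.33  0.35  1.98  0.58  1.42 -0.98] p [0.4937 0.0778 0.0708] w 0.085 F [ 0.5  0.4 -0.2]
shift [-0.0007, -0.0, 0.0715] turn [-0.0, -0.1, 0.0] rows 1.7 -> TCP [0.476 0.125 0.02 ]
```

Emit:
{"fn": "servo_tool", "kwargs": {
  "series": [
    [[0,0,0.025],[0,0,0],0.085],
    [[-0.001,0,0.05],[0,0,0],0.085],
    [[-0.001,0,0.065],[0,0,0],0.085],
    [[-0.001,0,0.071],[0,0,0],0.085],
    [[-0.001,0,0.071],[0,0,0],0.06],
    [[-0.001,0,0.071],[0,0,0],0.04],
    [[-0.001,0,0.071],[0,0,0],0.04],
    [[-0.001,0,0.071],[0,0,0],0.04],
    [[-0.001,0,0.071],[0,0,0],0.04],
    [[-0.001,0,0.071],[0,0,0],0.04]
  ]
}}

```text
clock: 17.18
position: [0.4773, 0.1233, 0.0206]
ee_rot: [[-0.256, 0.934, -0.251], [0.66, 0.358, 0.661], [0.707, 0.003, -0.708]]
ft_force: [1.3, -4.5, 6.2]
width: 0.0495
finger_force: 52.1
```

```bash
python3 - <<'E'
from h import *
s=readout.read_state();p,R=s['position'],s['ee_rot']
o=R.T@(np.array([.479,.116,.029])-p);o[1]=0;print('o',o,s['finger_force'])
R2=rot(21,-45);C=np.array([.52,.22,.0265]);L=lay(C,R2,o);print('pad low',L[2]-.008)
plan([(p+[0.02,.04,.08],R),(L+[0,0,.05],R2),(L+[0,0,.008],R2)])
plan([(L+[0,0,.05],R2)])
E
```

```text
o [ 0.00071612  0.         -0.01122315] 52.1269154548645
pad low 0.01107041016042911
t 17.18 q [-0.26  0.41  2.03  0.64  1.3  -1.  ] p [0.4773 0.1233 0.0206] w 0.0495 F [ 1.3 -4.5  6.2]
shift [0.0778, 0.0333, -0.0352] turn [0.0, 0.0, 0.0] rows 2.2 -> TCP [0.497 0.163 0.101]
shift [0.0034, 0.0415, 0.0481] turn [0.2, -90.0, 0.0] rows 12.6 -> TCP [0.523 0.212 0.069]
shift [0.0297, 0.0, 0.0297] turn [0.0, 0.0, 0.0] rows 1.0 -> TCP [0.523 0.212 0.027]
t 17.18 q [-0.26  0.41  2.03  0.64  1.3  -1.  ] p [0.4773 0.1233 0.0206] w 0.0495 F [ 1.3 -4.5  6.2]
shift [0.0812, 0.0747, 0.0129] turn [0.2, -90.0, 0.0] rows 12.6 -> TCP [0.523 0.212 0.069]
```

Emit:
{"fn": "servo_tool", "kwargs": {
  "series": [
    [[0.025,0.0,-0.02],[0,0,0],0.04],
    [[0.06,0.02,-0.03],[0,0,0],0.04],
    [[0.101,0.075,-0.007],[0,-90,0],0.04],
    [[0.101,0.075,-0.007],[0,-90,0],0.04],
    [[0.101,0.075,-0.007],[0,-90,0],0.04],
    [[0.101,0.075,-0.007],[0,-90,0],0.04],
    [[0.101,0.075,-0.007],[0,-90,0],0.04],
    [[0.101,0.075,-0.007],[0,-90,0],0.04],
    [[0.101,0.075,-0.007],[0,-90,0],0.04],
    [[0.101,0.075,-0.007],[0,-90,0],0.04],
    [[0.101,0.075,-0.007],[0,-90,0],0.04],
    [[0.101,0.075,-0.007],[0,-90,0],0.04]
  ]
}}

```text
clock: 18.18
position: [0.5216, 0.2134, 0.0962]
ee_rot: [[-0.319, 0.933, 0.165], [0.833, 0.359, -0.421], [-0.452, 0.003, -0.892]]
ft_force: [0.5, 0.6, -2.6]
width: 0.0494
finger_force: 52.5
```

Emit:
{"fn": "servo_tool", "kwargs": {
  "series": [
    [[0,0,0],[0,-18.4,0],0.04],
    [[0,0,0],[0,-18.4,0],0.04],
    [[0,0,0],[0,-18.4,0],0.04],
    [[0,0,0],[0,-18.4,0],0.04]
  ]
}}

```text
clock: 18.52
position: [0.519, 0.214, 0.092]
ee_rot: [[-0.259, 0.932, 0.252], [0.658, 0.362, -0.661], [-0.707, -0.005, -0.707]]
ft_force: [-0.6, -0.9, -1.4]
width: 0.0497
finger_force: 52.5
```

```bash
cat > n.py <<'E'
from h import *
o=np.array([.0007,0,-.0112]);R2=rot(21,-45);C=np.array([.52,.22,.0265]);L=lay(C,R2,o)
plan([(L+[0,0,.012],R2),(L,R2)])
E
python3 n.py
```

```text
t 18.52 q [ 0.52  0.37  1.9  -0.85  1.19  0.61] p [0.519 0.214 0.092] w 0.0497 F [-0.6 -0.9 -1.4]
shift [0.0409, 0.0034, 0.0453] turn [-0.1, 0.0, 0.4] rows 1.5 -> TCP [0.523 0.212 0.031]
shift [0.0085, 0.0, 0.0085] turn [0.0, 0.0, 0.0] rows 0.3 -> TCP [0.523 0.212 0.019]
```

Emit:
{"fn": "servo_tool", "kwargs": {
  "series": [
    [[0.012,0,0.012],[0,0,0],0.04],
    [[0.025,0,0.025],[0,0,0],0.04],
    [[0.036,0,0.036],[0,0,0],0.04],
    [[0.042,0,0.042],[0,0,0],0.04],
    [[0.042,0,0.042],[0,0,0],0.04]
  ]
}}

```text
clock: 18.93
position: [0.5204, 0.2118, 0.034]
ee_rot: [[-0.256, 0.934, 0.25], [0.661, 0.358, -0.66], [-0.706, -0.004, -0.708]]
ft_force: [-1.3, 0.8, -1.7]
width: 0.0496
finger_force: 52.5
```

Emit:
{"fn": "servo_tool", "kwargs": {
  "series": [
    [[0.002,0,0.002],[0,0,0],0.04],
    [[0.004,0,0.004],[0,0,0],0.04],
    [[0.004,0,0.004],[0,0,0],0.04]
  ]
}}

```text
clock: 19.18
position: [0.5221, 0.2132, 0.0311]
ee_rot: [[-0.253, 0.933, 0.255], [0.661, 0.359, -0.659], [-0.706, 0.002, -0.708]]
ft_force: [1.3, -0.6, -2.2]
width: 0.0494
finger_force: 52.5
```

Emit:
{"fn": "servo_tool", "kwargs": {
  "series": [
    [[0.0015,0,0.0015],[0,0,0],0.04],
    [[0.0015,0,0.0015],[0,0,0],0.04]
  ]
}}

```text
clock: 19.35
position: [0.5219, 0.2133, 0.0288]
ee_rot: [[-0.253, 0.933, 0.255], [0.661, 0.359, -0.659], [-0.707, 0.002, -0.708]]
ft_force: [-0.3, -0.6, -0.9]
width: 0.0498
finger_force: 52.5
```

Emit:
{"fn": "servo_tool", "kwargs": {
  "series": [
    [[0.002,0,0.002],[0,0,0],0.04],
    [[0.0035,0,0.0035],[0,0,0],0.04],
    [[0.0035,0,0.0035],[0,0,0],0.04]
  ]
}}

```text
clock: 19.6
position: [0.5214, 0.213, 0.023]
ee_rot: [[-0.254, 0.933, 0.254], [0.66, 0.359, -0.66], [-0.707, 0.0, -0.707]]
ft_force: [-0.2, 0.3, -1.6]
width: 0.0496
finger_force: 52.5
```

Emit:
{"fn": "servo_tool", "kwargs": {
  "series": [
    [[0.001,0,0.001],[0,0,0],0.04],
    [[0.001,0,0.001],[0,0,0],0.04]
  ]
}}

```text
clock: 19.77
position: [0.5216, 0.213, 0.0218]
ee_rot: [[-0.254, 0.933, 0.254], [0.66, 0.359, -0.66], [-0.707, 0.0, -0.707]]
ft_force: [-0.1, 0.1, -0.7]
width: 0.0494
finger_force: 52.5
```

Emit:
{"fn": "servo_tool", "kwargs": {
  "series": [
    [[0.0015,0,0.0015],[0,0,0],0.04],
    [[0.0015,0,0.0015],[0,0,0],0.04]
  ]
}}

```text
clock: 19.93
position: [0.522, 0.2132, 0.0208]
ee_rot: [[-0.253, 0.933, 0.255], [0.659, 0.359, -0.66], [-0.708, 0.001, -0.706]]
ft_force: [-1.6, 0.4, 2.9]
width: 0.0492
finger_force: 52.7
```

Emit:
{"fn": "servo_tool", "kwargs": {
  "series": [
    [[0.001,0,0.001],[0,0,0],0.04],
    [[0.001,0,0.001],[0,0,0],0.04]
  ]
}}

```text
clock: 20.1
position: [0.5221, 0.2132, 0.0208]
ee_rot: [[-0.252, 0.934, 0.255], [0.658, 0.358, -0.662], [-0.709, 0.001, -0.705]]
ft_force: [-4.3, 1.1, 7.7]
width: 0.0495
finger_force: 53.2
```

Emit:
{"fn": "servo_tool", "kwargs": {
  "series": [
    [[-0.001,0,-0.001],[0,0,0],0.05],
    [[-0.001,0,-0.001],[0,0,0],0.085],
    [[-0.001,0,-0.001],[0,0,0],0.085],
    [[-0.001,0,-0.001],[0,0,0],0.085],
    [[-0.001,0,-0.001],[0,0,0],0.085],
    [[0,0,-0.03],[0,0,0],0.085],
    [[0,0,-0.07],[0,0,0],0.085],
    [[0,0,-0.11],[0,0,0],0.085],
    [[0.01,0,-0.13],[0,0,0],0.085],
    [[0.01,0,-0.13],[0,0,0],0.085]
  ]
}}

```text
clock: 20.93
position: [0.487, 0.31, 0.1071]
ee_rot: [[-0.252, 0.932, 0.261], [0.663, 0.363, -0.655], [-0.705, 0.008, -0.709]]
ft_force: [0.6, -0.1, 0.1]
width: 0.0849
finger_force: 0.0
```

```bash
cat >> h.py <<'E'
def foot(s,C,yaw,n=25):
    """sample the foot face of a cup lying with its mouth towards yaw+90; print grey levels"""
    y=np.array([np.cos(np.radians(yaw)),np.sin(np.radians(yaw)),0]);d=np.array([-y[1],y[0],0]);c=np.array(C)-.029*d
    q=np.array([proj(s,c+.025*(i*y+np.array([0,0,j]))) for i,j in[(-1,1),(1,1),(1,-1),(-1,-1)]],np.float32)
    H=cv2.getPerspectiveTransform(q,np.float32([[0,0],[n,0],[n,n],[0,n]]))
    g=cv2.warpPerspective(cv2.cvtColor(s['image'],cv2.COLOR_BGR2GRAY),H,(n,n))
    print(q.round().tolist())
    t=np.percentile(g[3:-3,3:-3],[5,80]);
    for r in g: print(''.join('#' if v<t[0]*.6+t[1]*.4 else '.' for v in r))
E
python3 - <<'E'
from h import *
R2=rot(21,-45)
C=np.array([.5221,.2132,.0208])+R2@np.array([.0025,0,-.0095]);print(C);C[2]=.025
foot(snap('side'),C,21);foot(snap('scene'),C,21)
R3=rot(21,45)
plan([(tcp(C,R3,.1)+[0,0,.05],R3)])
E
```

```text
[0.51905915 0.22112169 0.02574975]
[[312.0, 198.0], [322.0, 194.0], [322.0, 206.0], [312.0, 210.0]]
.........................
.........................
.........................
.........................
.........................
.........................
.........#######.........
.......###########.......
.......############......
......######.#######.....
......####....######.....
.....####......#####.....
.....####.......#####....
.....####.......#####....
.....#####......####.....
.....######....#####.....
......#############......
.......############......
........########.........
..........####...........
.........................
.........................
.........................
.........................
.........................
[[311.0, 191.0], [318.0, 181.0], [319.0, 191.0], [312.0, 201.0]]
.........................
.........................
.........................
.........................
.........................
.........................
.###.........#...........
.######....#####.........
.################........
.################........
..################.......
..################.......
...###############.......
....###############......
.....#############.......
......######...###.......
.......#####.............
.........................
.........................
.........................
.........................
.........................
.........................
.........................
.........................
t 21.03 q [ 0.68  0.42  1.8  -0.77  1.31  0.67] p [0.486  0.306  0.1036] w 0.0852 F [-0.7 -0.2 -0.2]
shift [-0.1313, 0.0002, 0.0846] turn [0.1, 90.0, 0.1] rows 12.6 -> TCP [0.541 0.164 0.137]
```

The rectified patch from the side view clearly shows a ring on cup B's foot. I swing round for the second grasp.

Emit:
{"fn": "servo_tool", "kwargs": {
  "series": [
    [[-0.02,0,0.0],[0,7,0],0.085],
    [[-0.131,0,0.085],[0,90,0],0.085],
    [[-0.131,0,0.085],[0,90,0],0.085],
    [[-0.131,0,0.085],[0,90,0],0.085],
    [[-0.131,0,0.085],[0,90,0],0.085],
    [[-0.131,0,0.085],[0,90,0],0.085],
    [[-0.131,0,0.085],[0,90,0],0.085],
    [[-0.131,0,0.085],[0,90,0],0.085],
    [[-0.131,0,0.085],[0,90,0],0.085],
    [[-0.131,0,0.085],[0,90,0],0.085],
    [[-0.131,0,0.085],[0,90,0],0.085],
    [[-0.131,0,0.085],[0,90,0],0.085]
  ]
}}

```text
clock: 22.03
position: [0.5407, 0.1612, 0.1353]
ee_rot: [[-0.27, 0.934, -0.232], [0.708, 0.356, 0.61], [0.652, 0.0, -0.758]]
ft_force: [-0.1, 0.4, -0.4]
width: 0.0848
finger_force: 0.0
```

Emit:
{"fn": "servo_tool", "kwargs": {
  "series": [
    [[0,0,0],[0,4.5,0],0.085],
    [[0,0,0],[0,4.5,0],0.085],
    [[0,0,0],[0,4.5,0],0.085],
    [[0,0,0],[0,4.5,0],0.085]
  ]
}}

```text
clock: 22.37
position: [0.5405, 0.1626, 0.1353]
ee_rot: [[-0.254, 0.933, -0.253], [0.662, 0.359, 0.658], [0.705, -0.001, -0.709]]
ft_force: [0.6, 0.3, -0.2]
width: 0.0851
finger_force: 0.0
```

```bash
python3 - <<'E'
from h import *
C=np.array([.519,.221,.025]);R3=rot(21,45)
foot(snap('wrist'),C,21)
plan([(tcp(C,R3,.07),R3)])
E
```

```text
[[288.0, 247.0], [357.0, 247.0], [352.0, 268.0], [293.0, 268.0]]
.........................
.........................
.........................
.........................
........##......##.......
.......#####...####......
......####.....####......
......###.......####.....
......###........###.....
......###........###.....
......###........###.....
......####......####.....
......#####....#####.....
.......############......
.......###########.......
.........########........
.............#...........
.........................
.........................
.........................
.........................
.........................
.........................
.......................#.
.......................#.
t 22.42 q [-0.17  0.32  1.87  0.66  1.45 -0.79] p [0.5406 0.1631 0.136 ] w 0.0848 F [ 0.1  0.3 -0.7]
shift [-0.0345, 0.0005, 0.0653] turn [-0.0, 0.2, 0.1] rows 1.8 -> TCP [0.533 0.183 0.065]
```

The ring is confirmed and centred laterally.

Emit:
{"fn": "servo_tool", "kwargs": {
  "series": [
    [[-0.018,0,0.033],[0,0,0],0.085],
    [[-0.035,0,0.065],[0,0,0],0.085],
    [[-0.035,0,0.065],[0,0,0],0.085],
    [[-0.035,0,0.065],[0,0,0],0.085],
    [[-0.035,0,0.065],[0,0,0],0.085]
  ]
}}

```text
clock: 22.83
position: [0.5344, 0.1829, 0.067]
ee_rot: [[-0.257, 0.933, -0.252], [0.661, 0.36, 0.658], [0.705, 0.003, -0.709]]
ft_force: [-0.0, -0.5, 0.7]
width: 0.0851
finger_force: 0.0
```

```bash
python3 - <<'E'
from h import *
C=np.array([.519,.221,.025]);R3=rot(21,45)
plan([(tcp(C,R3),R3)])
E
```

```text
t 22.83 q [-0.14  0.42  1.89  0.69  1.34 -0.85] p [0.5344 0.1829 0.067 ] w 0.0851 F [-0.  -0.5  0.7]
shift [-0.0004, -0.0007, 0.0718] turn [0.0, 0.2, 0.2] rows 1.7 -> TCP [0.516 0.23  0.016]
```

Emit:
{"fn": "servo_tool", "kwargs": {
  "series": [
    [[0,0,0.025],[0,0,0],0.085],
    [[0,-0.001,0.05],[0,0,0],0.085],
    [[0,-0.001,0.065],[0,0,0],0.085],
    [[0,-0.001,0.071],[0,0,0],0.085],
    [[0,-0.001,0.071],[0,0,0],0.06],
    [[0,-0.001,0.071],[0,0,0],0.04],
    [[0,-0.001,0.071],[0,0,0],0.04],
    [[0,-0.001,0.071],[0,0,0],0.04],
    [[0,-0.001,0.071],[0,0,0],0.04],
    [[0,-0.001,0.071],[0,0,0],0.04]
  ]
}}

```text
clock: 23.67
position: [0.5164, 0.2284, 0.0164]
ee_rot: [[-0.256, 0.934, -0.25], [0.661, 0.358, 0.659], [0.705, 0.004, -0.709]]
ft_force: [1.8, -2.6, 5.5]
width: 0.0496
finger_force: 52.3
```

```bash
cat > n.py <<'E'
from h import *
import sys
o=np.array(eval(sys.argv[1]));R4=rot(21,45,True);T=np.array([.567,-.299,.0355])
Rm=rot(21,45)@Ro.from_euler('z',60,degrees=True).as_matrix()
s=readout.read_state();p,R=s['position'],s['ee_rot'];print('ff',s['finger_force'],'o now',R.T@(np.array([.519,.221,.025])-p), [wrist(R4,j,2.25) for j in(-.7,-.9)])
plan([(lay([.54,.09,.20],Rm,o),Rm)])
plan([(lay(T+[0,0,.12],R4,o),R4),(lay(T+[0,0,.01],R4,o),R4)])
E
python3 n.py "[.0005,0,-.011]"
```

```text
ff 52.31855392456055 o now [ 0.00055443 -0.00018274 -0.01164389] [array([0.35, 1.61, 1.96]), array([0.21, 1.65, 1.81])]
t 23.67 q [-0.06  0.48  1.93  0.75  1.23 -0.87] p [0.5164 0.2284 0.0164] w 0.0496 F [ 1.8 -2.6  5.5]
shift [0.0317, -0.0273, -0.2164] turn [0.2, 0.1, 60.1] rows 8.4 -> TCP [0.537 0.097 0.192]
t 23.67 q [-0.06  0.48  1.93  0.75  1.23 -0.87] p [0.5164 0.2284 0.0164] w 0.0496 F [ 1.8 -2.6  5.5]
shift [-0.2631, -0.1411, -0.4479] turn [-0.3, 0.3, -179.9] rows 25.1 -> TCP [ 0.564 -0.291  0.148]
shift [0.0778, 0.0, 0.0778] turn [0.0, 0.0, 0.0] rows 2.6 -> TCP [ 0.564 -0.291  0.038]
```

Emit:
{"fn": "servo_tool", "kwargs": {
  "series": [
    [[0.02,0,-0.02],[0,0,0],0.04],
    [[0.04,0,-0.05],[0,0,0],0.04],
    [[0.05,0,-0.09],[0,0,0],0.04],
    [[0.032,-0.027,-0.216],[0,0,60],0.04],
    [[0.032,-0.027,-0.216],[0,0,60],0.04],
    [[0.032,-0.027,-0.216],[0,0,60],0.04],
    [[0.032,-0.027,-0.216],[0,0,60],0.04],
    [[0.032,-0.027,-0.216],[0,0,60],0.04],
    [[0.032,-0.027,-0.216],[0,0,60],0.04],
    [[0.032,-0.027,-0.216],[0,0,60],0.04],
    [[0.032,-0.027,-0.216],[0,0,60],0.04],
    [[0.032,-0.027,-0.216],[0,0,60],0.04]
  ]
}}

```text
clock: 24.67
position: [0.5351, 0.0979, 0.1893]
ee_rot: [[0.685, 0.683, -0.254], [0.64, -0.397, 0.658], [0.348, -0.613, -0.709]]
ft_force: [0.2, 0.0, -1.4]
width: 0.0494
finger_force: 52.2
```

```bash
python3 n.py "[.0006,0,-.0116]"
```

```text
ff 52.2167956084013 o now [0.01052313 0.040807   0.20159461] [array([0.35, 1.61, 1.96]), array([0.21, 1.65, 1.81])]
t 24.67 q [-0.28  0.25  1.85  0.6   1.58  0.25] p [0.5351 0.0979 0.1893] w 0.0494 F [ 0.2  0.  -1.4]
shift [0.0015, -0.0001, -0.0024] turn [0.1, 0.1, -0.3] rows 0.1 -> TCP [0.537 0.097 0.192]
t 24.67 q [-0.28  0.25  1.85  0.6   1.58  0.25] p [0.5351 0.0979 0.1893] w 0.0494 F [ 0.2  0.  -1.4]
shift [-0.2436, 0.1996, -0.2336] turn [0.2, -0.0, 119.7] rows 16.7 -> TCP [ 0.564 -0.291  0.148]
shift [0.0778, 0.0, 0.0778] turn [0.0, 0.0, 0.0] rows 2.6 -> TCP [ 0.564 -0.291  0.038]
```

Emit:
{"fn": "servo_tool", "kwargs": {
  "series": [
    [[-0.244,0.2,-0.234],[0,0,119.7],0.04],
    [[-0.244,0.2,-0.234],[0,0,119.7],0.04],
    [[-0.244,0.2,-0.234],[0,0,119.7],0.04],
    [[-0.244,0.2,-0.234],[0,0,119.7],0.04],
    [[-0.244,0.2,-0.234],[0,0,119.7],0.04],
    [[-0.244,0.2,-0.234],[0,0,119.7],0.04],
    [[-0.244,0.2,-0.234],[0,0,119.7],0.04],
    [[-0.244,0.2,-0.234],[0,0,119.7],0.04],
    [[-0.244,0.2,-0.234],[0,0,119.7],0.04],
    [[-0.244,0.2,-0.234],[0,0,119.7],0.04],
    [[-0.244,0.2,-0.234],[0,0,119.7],0.04],
    [[-0.244,0.2,-0.234],[0,0,119.7],0.04]
  ]
}}

```text
clock: 25.67
position: [0.5655, -0.293, 0.1459]
ee_rot: [[0.728, -0.638, -0.252], [-0.353, -0.664, 0.66], [-0.588, -0.391, -0.708]]
ft_force: [0.2, 0.3, -1.1]
width: 0.0499
finger_force: 53.0
```

Emit:
{"fn": "servo_tool", "kwargs": {
  "series": [
    [[0,0,0],[0,0,33.8],0.04],
    [[0,0,0],[0,0,33.8],0.04],
    [[0,0,0],[0,0,33.8],0.04],
    [[0,0,0],[0,0,33.8],0.04],
    [[0,0,0],[0,0,33.8],0.04],
    [[0,0,0],[0,0,33.8],0.04],
    [[0,0,0],[0,0,33.8],0.04]
  ]
}}

```text
clock: 26.25
position: [0.566, -0.291, 0.147]
ee_rot: [[0.26, -0.932, -0.254], [-0.659, -0.364, 0.659], [-0.706, -0.005, -0.708]]
ft_force: [-0.5, -0.5, -1.6]
width: 0.0497
finger_force: 52.8
```

```bash
python3 n.py "[.0006,0,-.0116]" | tail -3
```

```text
t 26.25 q [-0.76  0.64  1.39  0.32  1.83  1.98] p [ 0.566 -0.291  0.147] w 0.0497 F [-0.5 -0.5 -1.6]
shift [-0.0011, 0.0019, 0.0] turn [0.0, -0.1, 0.4] rows 0.1 -> TCP [ 0.564 -0.291  0.148]
shift [0.0778, 0.0, 0.0778] turn [0.0, 0.0, 0.0] rows 2.6 -> TCP [ 0.564 -0.291  0.038]
```

Emit:
{"fn": "servo_tool", "kwargs": {
  "series": [
    [[0.02,0.001,0.02],[0,0,0],0.04],
    [[0.04,0.001,0.04],[0,0,0],0.04],
    [[0.06,0.001,0.06],[0,0,0],0.04],
    [[0.07,0.001,0.07],[0,0,0],0.04],
    [[0.076,0.001,0.076],[0,0,0],0.04],
    [[0.076,0.001,0.076],[0,0,0],0.04],
    [[0.076,0.001,0.076],[0,0,0],0.04]
  ]
}}

```text
clock: 26.83
position: [0.5663, -0.2918, 0.0412]
ee_rot: [[0.26, -0.932, -0.253], [-0.66, -0.363, 0.658], [-0.705, -0.005, -0.709]]
ft_force: [0.1, -0.4, -1.2]
width: 0.0495
finger_force: 52.9
```

Emit:
{"fn": "servo_tool", "kwargs": {
  "series": [
    [[0.002,0,0.002],[0,0,0],0.04],
    [[0.004,0,0.004],[0,0,0],0.04],
    [[0.005,0,0.005],[0,0,0],0.04],
    [[0.005,0,0.005],[0,0,0],0.04]
  ]
}}

```text
clock: 27.17
position: [0.5662, -0.2917, 0.0339]
ee_rot: [[0.26, -0.932, -0.253], [-0.66, -0.362, 0.658], [-0.705, -0.004, -0.709]]
ft_force: [0.3, 0.3, -1.4]
width: 0.0499
finger_force: 52.9
```

Emit:
{"fn": "servo_tool", "kwargs": {
  "series": [
    [[0.001,0,0.001],[0,0,0],0.04],
    [[0.001,0,0.001],[0,0,0],0.04]
  ]
}}

```text
clock: 27.33
position: [0.566, -0.2916, 0.0321]
ee_rot: [[0.259, -0.932, -0.253], [-0.66, -0.362, 0.658], [-0.705, -0.004, -0.709]]
ft_force: [-0.6, 0.1, -2.2]
width: 0.0492
finger_force: 52.9
```

Emit:
{"fn": "servo_tool", "kwargs": {
  "series": [
    [[0.001,0,0.001],[0,0,0],0.04],
    [[0.002,0,0.002],[0,0,0],0.04],
    [[0.002,0,0.002],[0,0,0],0.04]
  ]
}}

```text
clock: 27.58
position: [0.5659, -0.2915, 0.0289]
ee_rot: [[0.259, -0.932, -0.253], [-0.659, -0.362, 0.659], [-0.706, -0.004, -0.709]]
ft_force: [0.8, 0.8, -1.6]
width: 0.0493
finger_force: 52.9
```

Emit:
{"fn": "servo_tool", "kwargs": {
  "series": [
    [[0.001,0,0.001],[0,0,0],0.04],
    [[0.001,0,0.001],[0,0,0],0.04]
  ]
}}

```text
clock: 27.75
position: [0.5659, -0.2915, 0.0275]
ee_rot: [[0.259, -0.932, -0.253], [-0.66, -0.362, 0.659], [-0.706, -0.004, -0.709]]
ft_force: [-0.6, 0.1, -2.3]
width: 0.0497
finger_force: 52.9
```

Emit:
{"fn": "servo_tool", "kwargs": {
  "series": [
    [[0.001,0,0.001],[0,0,0],0.04],
    [[0.001,0,0.001],[0,0,0],0.04]
  ]
}}

```text
clock: 27.92
position: [0.5661, -0.2917, 0.027]
ee_rot: [[0.259, -0.932, -0.253], [-0.659, -0.362, 0.659], [-0.706, -0.004, -0.708]]
ft_force: [0.2, 0.1, 0.7]
width: 0.0493
finger_force: 53.0
```

Contact. I release and retreat.

Emit:
{"fn": "servo_tool", "kwargs": {
  "series": [
    [[0.0005,0,0.0005],[0,0,0],0.05],
    [[0.0005,0,0.0005],[0,0,0],0.085],
    [[0.0005,0,0.0005],[0,0,0],0.085],
    [[0.0005,0,0.0005],[0,0,0],0.085],
    [[0.0005,0,0.0005],[0,0,0],0.085],
    [[0,0,-0.03],[0,0,0],0.085],
    [[0,0,-0.07],[0,0,0],0.085],
    [[-0.02,0,-0.11],[0,0,0],0.085],
    [[-0.06,0,-0.14],[0,0,0],0.085],
    [[-0.1,0,-0.14],[0,0,0],0.085],
    [[-0.1,0,-0.14],[0,0,0],0.085],
    [[-0.1,0,-0.14],[0,0,0],0.085]
  ]
}}

```text
clock: 28.92
position: [0.5766, -0.3177, 0.2007]
ee_rot: [[0.264, -0.932, -0.25], [-0.663, -0.363, 0.655], [-0.701, -0.007, -0.713]]
ft_force: [0.9, -0.0, -0.9]
width: 0.0852
finger_force: 0.0
```

```bash
python3 - <<'E'
from h import *
s=readout.read_state();print(s['position'],s['width'],s['clock'])
for n in('side','scene'):
  im=snap(n)
  for C,yaw in [((.567,-.299,.063),21),((.522,-.077,.063),20)]:
    y=np.array([np.cos(np.radians(yaw)),np.sin(np.radians(yaw)),0]);d=np.array([-y[1],y[0],0]);m=26
    q=np.array([proj(im,np.array(C)+.03*(i*y+j*d)) for i,j in[(-1,1),(1,1),(1,-1),(-1,-1)]],np.float32)
    g=cv2.warpPerspective(cv2.cvtColor(im['image'],cv2.COLOR_BGR2GRAY),cv2.getPerspectiveTransform(q,np.float32([[0,0],[m,0],[m,m],[0,m]])),(m,m))
    hi=np.percentile(g,85);print(n,C)
    for r in g[::2]: print(''.join('#' if v<.6*hi else '+' if v<.8*hi else '.' for v in r))
E
```

```text
[ 0.57662238 -0.31770481  0.20071423] 0.08522706863551432 28.9167
side (0.567, -0.299, 0.063)
+++++++++++...............
++++++++..................
.+........................
..........................
++........................
+........++++++++.........
+.......+++...++++++......
+......++.......+++++.....
+......+.........++++.....
.......++.......+++.......
..........++++++..........
+.........................
+.........................
side (0.522, -0.077, 0.063)
.................++++.....
..........................
..........................
..........................
..........................
...........+++............
...........++.............
...........++.............
...........++.............
...........++.............
.........................+
+........................+
+........................+
scene (0.567, -0.299, 0.063)
..........................
..........................
+.........................
+.........................
++.........++++...........
++.......+++++++++........
+.......+........++.......
+......++........+++.....+
+.......++.......++.....++
+........++++++++.........
+.........................
+.........................
++........................
scene (0.522, -0.077, 0.063)
..................++++++++
........................++
..........................
+.........................
+...........+.............
+..........+++............
+..........+++............
+..........+++............
...........+++...........+
+..........++............+
+.........................
+.........................
+.........................
```

Both cups stand mouth down at foot height, with the ring in the ring tray and the bar in the bar tray. The arm is clear, so I hand in.

```bash
python3 -c "
from rig import order
print(order.hand_in())"
```

```text
the job is handed in; nothing more can be done
None
```

I turned over both cups and handed the job in at about 29 s of the 72 s allowed: the bar cup stands mouth down in the bar tray and the ring cup in the ring tray, confirmed in both fixed cameras, though the hand-in returned no verdict.

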